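# Tighten the cradle clamp with the long arm of the hex key

## Robot

A 7-joint arm with a two-finger parallel gripper is mounted at the origin on the work surface. World frame = base frame: x ahead of the robot, y to its left, z up, the work surface at z = 0. Lengths are in m, angles in rad, forces in N, time in s.
With the tool pointing down it reaches from about 0.4 to 0.875 m from the base axis. Payload 19.3 kg.
Tool frame: the origin (TCP) lies on the centre line of the jaws, within the pads' length; the fingertips stand 11 mm ahead of it and the grasp point (between the pads) lies 8 mm behind it; y points along the fingers, x is the direction in which the jaws open and shut, and the axes are right-handed (so a half turn about y gives the same grasp; the last joint's range is limited). The gripper opens to 85 mm and grips with 20 to 120 N. Pads are 22 mm wide; open, the fingers measure 114 mm over their backs; the gripper's body (76 mm by 85 mm) begins 54 mm behind the grasp point. The pads swing forward as they close: fully open they stand 13 mm farther back than shut.
Start: joints at [1.095, 0.521, -0.036, 1.599, 0.021, 1.021, -0.113], TCP at [0.247, -0.574, 0.242] pointing down, gripper open.
Joint ranges: [-2.91, 2.91], [-0.3, 2.13], [-1.5, 1.42], [0.17, 2.43], [-1.26, 4.41], [0.16, 1.93], [-2.52, 2.52]. Speed limits (rad/s): [1.89, 1.89, 2.39, 2.39, 3.01, 3.01, 3.01].

## Interface

Orientations are given as [roll, pitch, yaw] about the fixed x, y, z axes, in that order (R = Rz(yaw) Ry(pitch) Rx(roll)).
In Python, from workcell import monitor, cams, bot gives the robot as it stands.
- The arm moves only by the tool send_rows, never from a script. Its argument "series" is text: rows parted by semicolons, each of 7 numbers parted by spaces: the turn, a rotation vector about the tool's x, y, z in rad, then the shift along the tool's x, y, z in mm, then the opening, from 0 (shut) to 1 (fully open). In form: ax ay az tx ty tz claw; .... A call has 1 to 20 rows; each row is the pose to reach, as a shift and turn from the pose commanded when the call began, along the tool's axes at that moment; what a row does not reach only later rows make up. A row lasts 1/12 s, in which the tool goes at most 41.7 mm and 7.16 degrees, less where a joint would pass 70% of its speed; a pose out of reach is approached as far as the arm can. A call with a gripper value outside its range is refused whole. The fingers move at their own pace and stop on an object; "force" is the grip in N (left out, the last holds). Time passes only in rows, so rows that repeat a pose let the fingers close. It gives the time, the measured TCP pose, the force and the opening at its end, in the units of the state.
- monitor.observe(): the state, without advancing time (a new reading comes with each control period).
- cams.grab_frame(name): name is "scene" or "top" or "wrist"; returns the picture (384x512x3 uint8, red, green, blue); there is no depth.
- cams.get_calibration(name): a dict with "mtx" (3x3 intrinsics, pixels), "origin" and "attitude" of the camera in the world. Camera axes: x right, y down, z forward; pixel columns grow to the right and rows downward; lengths in m; the calibration is good to about 2 mm. A picture is of the moment at which its call begins: read the wrist's pose just before it. get_calibration takes no time and is no camera call; for the wrist camera it gives the pose at the moment of the call.
- bot.job_done(): hands the job in, once; it reports no verdict.
The state is a dict: "clock": time; "qpos": joint angles; "qd": joint speeds; "joint_efforts": joint torques, N m; "position": TCP position; "tool_rot": TCP orientation; "force": force on the tool from outside, world axes, zero at the start; "moment": the same for the moment, N m; "grip_width": finger opening in m.
Only numpy, scipy, OpenCV 4.12 (cv2) and the standard library are available. Lean on these libraries where they do the work, as an engineer would, in place of code of your own. Each camera call takes 0.05 s, during which the arm holds its last target.

## Task

The clamp screw that locks the old timber's cradle is only part tight. Take the hex key out of its wooden holder, flip it so that its short arm goes down into the screw's socket, seat it fully, and use the long arm as a lever to turn the stiff screw clockwise until it comes up hard against its stop, then nip it tight with a steady 20 N at the end of the long arm (much more would damage it). Do not touch the timber or disturb the jar, dish and brush; let go and leave the key seated in the screw.

Things in the scene. Friction and masses are not known exactly. Their poses are not given: they have to be found in the camera images.
- key_grip (a point): Loose L-shaped hex key, dark steel, 14 mm across flats, 0.29 kg: point on its long arm's centre line, 35 mm from the elbow (where the arms' centre lines meet). z runs along the long arm towards the elbow (free tip 118 mm away at -z), x along the short arm from elbow to tip, y square to the L; pinch the flats facing +y and -y. Starts upright in the holder, elbow 163 mm above the table.
- key_tip (a point): End of the hex key's short arm, on its centre line, 65 mm from the elbow along the key's x; axes as for key_grip. The last 3 mm are a round lead of 10 mm diameter; the hexagon behind it has a corner line on the side facing the long arm's direction. The load on the screw is judged by the summed contact forces between key and socket, about 160 N for each N m.
- holder: Light wooden block 90 x 70 x 55 mm high, fixed; origin at the centre of its underside. In its middle a square upright hole 15.5 mm wide and 45 mm deep holds the key's long arm, loosely (it may lean a degree or two; pull straight up 45 mm to free it). The key's short arm points along the block's +x.
- clamp: Fixed grey clamp block 64 x 56 mm, top 46 mm above the table, on a base plate 110 x 100 x 12 mm; origin on the table, on the screw's axis. A slide rail (30 mm wide, top at 28 mm) runs along its +x to an aluminium cradle (100 x 220 mm, rims 56 mm high) centred 210 mm along +x.
- screw_mouth (a point): Centre of the mouth of the screw's hexagon socket, facing up, 74 mm above the table, in a round steel head (28 mm diameter, 28 mm above the clamp block). z up; x points to a corner of the hexagon (one each 60 degrees) and turns with the screw. Socket 26 mm deep; the key has about 0.7 mm play all round and 6 degrees of turning play either way.
- screw (a joint): Turn of the clamp screw in rad, clockwise from above, starting between 0 and 0.35; hard stop at 1.0. Stiff: about 1.2 N m all the way (9 N at 130 mm from the axis); stays where left. At the stop nip it with 2.6 N m (20 N at 130 mm); under 2 N m is not tight, 3.4 N m damages it. Play and give let the key swing some 0.25 rad more than the screw turns.
- timber: Old dark timber, 74 x 250 mm, 30 mm thick, lying in the cradle across the rail, 210 mm from the screw along the clamp's +x, top 77 mm above the table; origin at the centre of its underside. Must not be touched.
- jar: Amber glass jar, 60 mm diameter, 85 mm high, bystander; origin at the centre of its underside.
- dish: White ceramic bowl, 90 mm diameter, 35 mm high, bystander; origin at the centre of its underside.
- brush: Brush 160 mm long lying on the table, bystander; origin at the middle of its underside.

How it is judged:
By the outcome, as a careful person would: the job done as asked, in the order asked, and still so for the second after the job is handed in, with the robot touching nothing.
It also fails if it takes over 72 s, if anything falls off the work surface, if the arm or the gripper's body presses on something with over 40 N, if the wrist force passes 120 N, or if a joint passes its speed limit or range.

## Working session

There is one attempt and no reset: what is moved stays moved. The work goes in short steps, Python scripts to look and compute and a tool call to move; the robot and the scene stay as the last step left them, time stands still between calls to the robot, and variables do not carry over. Pictures are saved under pics/ and viewed, and the job is handed in when it is done.

Besides the shell and the picture viewer there is one more tool, called after "Call:" as a command line: name --argument value ..., lists and objects as JSON in quotes. send_rows: Moves the arm, as the interface text tells. Its arguments: {"type":"object","properties":{"series":{"type":"string"},"force":{"type":"number"}},"required":["series"]}

```bash
ls; mkdir -p pics
python3 - <<'E'
from workcell import monitor,cams,bot
import cv2
s=monitor.observe();print(s)
for n in("scene","top","wrist"):
    c=cams.get_calibration(n);print(n,c)
    im=cams.grab_frame(n);cv2.imwrite(f"pics/{n}0.png",cv2.cvtColor(im,cv2.COLOR_RGB2BGR))
E
```

```text
pics
{'clock': 0.0, 'qpos': array([ 1.09479113,  0.52202936, -0.03631126,  1.60000636,  0.02124083,
        1.02111961, -0.11278796]), 'qd': array([ 0.00174809,  0.00032222, -0.00105512,  0.00034687, -0.00015217,
        0.00191932, -0.00016112]), 'joint_efforts': array([-1.42959470e-03, -9.27121139e+01,  1.97915956e+00, -3.69925654e+01,
        1.78876030e-02,  8.33660684e-03,  6.34921867e-05]), 'position': array([ 0.24653986, -0.57395714,  0.24171695]), 'tool_rot': array([-1.57092404e+00,  1.17010589e-03, -1.16498180e+00]), 'force': array([-0.82519769,  0.63006537, -0.02560857]), 'moment': array([ 0.01097021, -0.0364203 ,  0.00331956]), 'grip_width': 0.08550078446219109}
scene {'mtx': array([[446.63429836,   0.        , 256.87781677],
       [  0.        , 446.63429836, 193.94505732],
       [  0.        ,   0.        ,   1.        ]]), 'origin': array([1.27025802, 0.77063467, 0.82522819]), 'attitude': array([-2.16022853, -0.00522445,  2.44296807])}
top {'mtx': array([[478.36949893,   0.        , 262.14049923],
       [  0.        , 478.36949893, 187.64931496],
       [  0.        ,   0.        ,   1.        ]]), 'origin': array([ 0.52001286, -0.01410351,  1.60763695]), 'attitude': array([-3.08867669, -0.00978778, -1.55637176])}
wrist {'mtx': array([[300.08621968,   0.        , 252.70290682],
       [  0.        , 300.08621968, 192.99077467],
       [  0.        ,   0.        ,   1.        ]]), 'origin': array([ 0.3137233 , -0.54378921,  0.37293822]), 'attitude': array([ 2.84940681e+00, -1.93943618e-04, -1.16483500e+00])}
```

View pics/scene0.png

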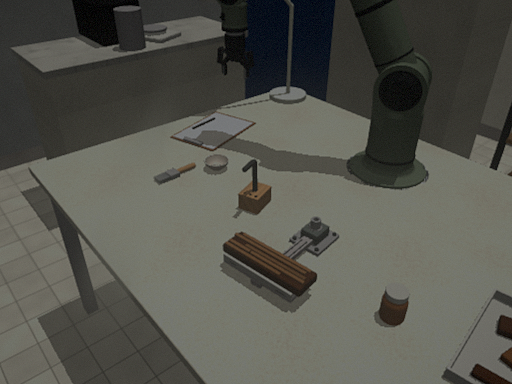

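View pics/top0.png

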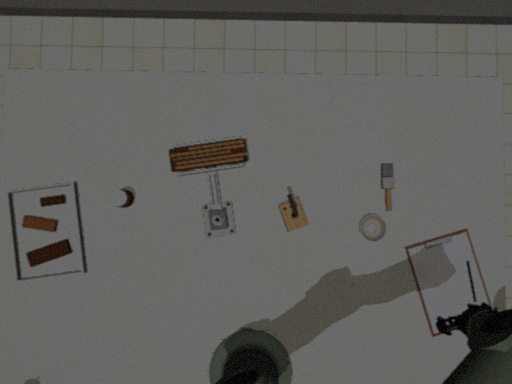

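View pics/wrist0.png

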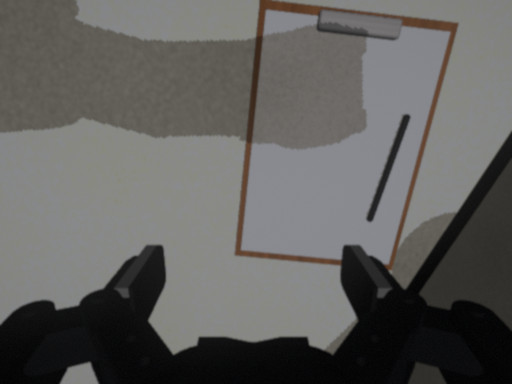

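```bash
cat > h.py <<'E'
import numpy as np,cv2
from scipy.spatial.transform import Rotation as R
from workcell import monitor,cams,bot
def rot(a): return R.from_euler('xyz',a)
class Cam:
    def __init__(s,n):
        c=cams.get_calibration(n);s.K=c['mtx'];s.o=np.array(c['origin']);s.R=rot(c['attitude']).as_matrix()
    def ray(s,u,v):
        d=s.R@np.linalg.solve(s.K,[u,v,1.]);return s.o,d/np.linalg.norm(d)
    def plane(s,u,v,z):
        o,d=s.ray(u,v);return o+d*(z-o[2])/d[2]
    def proj(s,p):
        q=s.K@(s.R.T@(np.array(p)-s.o));return q[:2]/q[2]
def tri(*rays):
    A=np.zeros((3,3));b=np.zeros(3)
    for o,d in rays:
        M=np.eye(3)-np.outer(d,d);A+=M;b+=M@o
    return np.linalg.solve(A,b)
def grab(n,f=None,crop=None,k=1,gain=1):
    im=cv2.cvtColor(cams.grab_frame(n),cv2.COLOR_RGB2BGR)
    if f:
        cv2.imwrite('pics/'+f+'_raw.png',im)
        j=im if crop is None else im[crop[1]:crop[3],crop[0]:crop[2]]
        j=np.clip(j.astype(float)*gain,0,255).astype(np.uint8)
        cv2.imwrite('pics/'+f+'.png',cv2.resize(j,None,fx=k,fy=k,interpolation=cv2.INTER_CUBIC))
    return im
def st():
    s=monitor.observe();print('t %.2f'%s['clock'],'p',np.round(s['position'],4),'r',np.round(s['tool_rot'],3),'F',np.round(s['force'],1),'M',np.round(s['moment'],2),'w %.4f'%s['grip_width'],'q',np.round(s['qpos'],2));return s
def delta(pt,Rt):
    """target TCP pose -> rotvec, shift mm in current tool axes (measured pose)"""
    s=monitor.observe();R0=rot(s['tool_rot'])
    return (R0.inv()*Rt).as_rotvec(),R0.inv().apply(np.array(pt)-s['position'])*1000
E
python3 - <<'E'
import cv2,numpy as np
a=cv2.imread('pics/top0.png')[125:245,160:410]
cv2.imwrite('pics/top0z.png',cv2.resize(np.clip(a*1.6,0,255).astype(np.uint8),None,fx=3.2,fy=3.2,interpolation=cv2.INTER_CUBIC))
a=cv2.imread('pics/scene0.png')[150:310,140:340]
cv2.imwrite('pics/scene0z.png',cv2.resize(np.clip(a*1.6,0,255).astype(np.uint8),None,fx=3.7,fy=3.7,interpolation=cv2.INTER_CUBIC))
E
```

```text
(no output)
```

View pics/top0z.png

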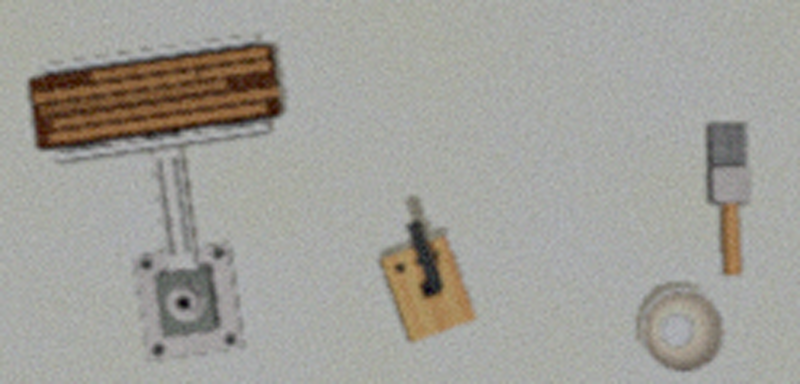

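View pics/scene0z.png

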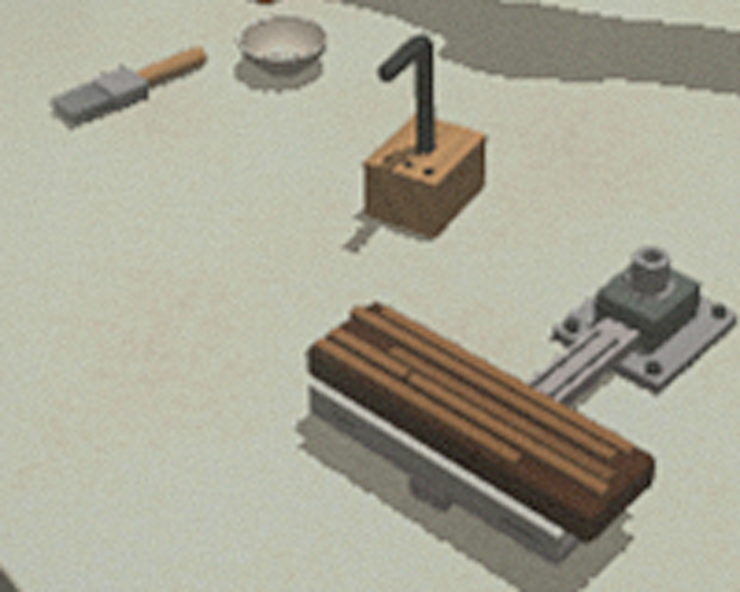

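Run:
```python
from h import *
t=Cam('top');s=Cam('scene')
f=lambda u,v:(u/3.2+160,v/3.2+125)
g=lambda u,v:(u/3.7+140,v/3.7+150)
for n,a,b,z in [('elbow',(432,290),(426,45),.163),('tip',(414,224),(386,72),.163),('screw',(183,302),(650,255),.074)]:
    print(n,t.plane(*f(*a),z),s.plane(*g(*b),z),tri(t.ray(*f(*a)),s.ray(*g(*b))))
```

```text
elbow [ 0.51369805 -0.12748793  0.163     ] [ 0.52494045 -0.11941989  0.163     ] [ 0.51480704 -0.12914041  0.15493867]
tip [ 0.57570499 -0.10979848  0.163     ] [ 0.57650764 -0.10663329  0.163     ] [ 0.57521869 -0.10943318  0.16129734]
screw [0.49776645 0.11427414 0.074     ] [0.49882298 0.11386274 0.074     ] [0.49811291 0.11392701 0.07368593]
```

```bash
cat >> h.py <<'E'
def pose_down(az_x,tilt=0):
    """tool y down tilted by `tilt` rad towards tool z azimuth (az_x+90deg)... tool x az in deg"""
    a=np.deg2rad(az_x);x=np.array([np.cos(a),np.sin(a),0]);hz=np.array([-np.sin(a),np.cos(a),0])
    y=np.array([0,0,-1.])*np.cos(tilt)+hz*np.sin(tilt)
    return R.from_matrix(np.stack([x,y,np.cross(x,y)],1))
def pd(p,Rt):
    r,t=delta(p,Rt);print('d',np.round(r,4),np.round(t,1))
E
python3 - <<'E'
from h import *
pd([.510,.060,.20],pose_down(13))
E
```

```text
d [-6.0000e-04 -1.3919e+00 -7.0000e-04] [-478.5   42.3  492.3]
```

Call:
send_rows --series "0 -1.392 0 -478.5 0 492.3 1;0 -1.392 0 -478.5 0 492.3 1;0 -1.392 0 -478.5 0 492.3 1;0 -1.392 0 -478.5 0 492.3 1;0 -1.392 0 -478.5 0 492.3 1;0 -1.392 0 -478.5 0 492.3 1;0 -1.392 0 -478.5 0 492.3 1;0 -1.392 0 -478.5 0 492.3 1;0 -1.392 0 -478.5 0 492.3 1;0 -1.392 0 -478.5 0 492.3 1;0 -1.392 0 -478.5 0 492.3 1;0 -1.392 0 -478.5 0 492.3 1;0 -1.392 0 -478.5 0 492.3 1;0 -1.392 0 -478.5 0 492.3 1;0 -1.392 0 -478.5 0 492.3 1;0 -1.392 0 -478.5 0 492.3 1;0 -1.392 0 -478.5 80 492.3 1;0 -1.392 0 -478.5 105 492.3 1;0 -1.392 0 -478.5 105 492.3 1;0 -1.392 0 -478.5 105 492.3 1"

```text
clock: 1.82
position: [0.5079, 0.0603, 0.1331]
tool_rot: [-1.569, 0.007, 0.229]
force: [-0.0, -0.2, -0.8]
grip_width: 0.0853
```

Run:
```python
from h import *
st(); grab('wrist','w1'); print(Cam('wrist').proj([.498,.114,.074]))
```

```text
t 1.82 p [0.5079 0.0603 0.1331] r [-1.569  0.007  0.229] F [-0.  -0.2 -0.8] M [0.   0.01 0.01] w 0.0853 q [ 0.15  0.54 -0.51  1.97  0.39  0.73 -0.36]
[255.6085489  135.05426402]
```

View pics/w1.png

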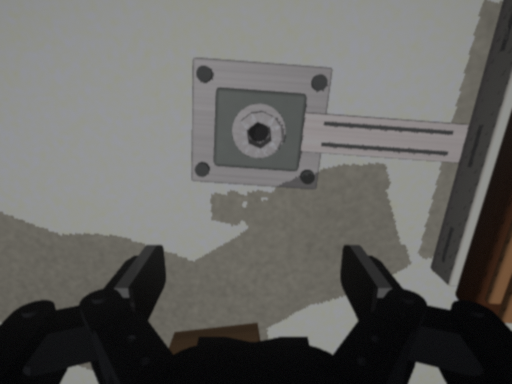

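Run:
```python
from h import *
im=cv2.imread('pics/w1_raw.png')[103:165,225:295]
cv2.imwrite('pics/w1z.png',cv2.resize(np.clip(im*1.5,0,255).astype(np.uint8),None,fx=8,fy=8,interpolation=cv2.INTER_CUBIC))
```

```text
(no output)
```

View pics/w1z.png

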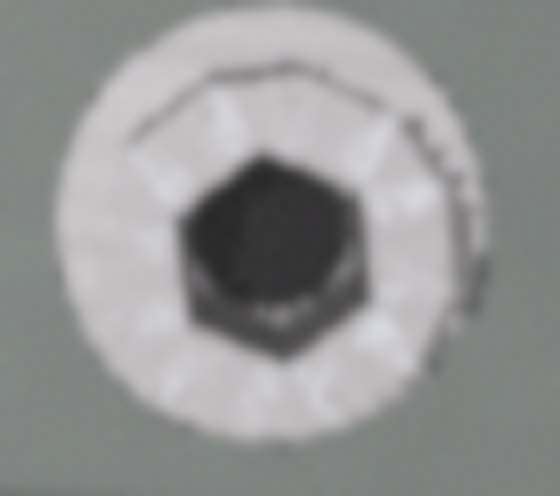

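Run:
```python
from h import *
c=Cam('wrist')
C=np.array([(265,155),(358,195),(368,300),(282,358),(192,322),(182,222)])/8+[225,103]-0.44
P=np.array([c.plane(u,v,.074) for u,v in C]);m=P.mean(0);d=P-m
az=np.rad2deg(np.arctan2(d[:,1],d[:,0]));print(m,np.hypot(d[:,0],d[:,1])*1000,az%60,az)
# head outline: bright mask fit
def plane(u,v):return c.plane(u/8+225-.44,v/8+103-.44,.074)
# cradle rail direction
a=c.plane(325,123.5,.028);b=c.plane(452,131,.028);print(np.rad2deg(np.arctan2(*(b-a)[[1,0]])))
print('cent of head', [plane(*p) for p in [(60,225),(485,235),(270,8),(270,440)]])
```

```text
[0.50000344 0.11451893 0.074     ] [8.10667239 8.23735452 8.13277419 7.8492601  8.22050477 7.87787221] [48.67380772 50.44176954 49.9007928  47.84448057 50.10409031 51.43040265] [ 108.67380772   50.44176954  -10.0992072   -72.15551943 -129.89590969
  171.43040265]
9.802573165943155
cent of head [array([0.48287261, 0.11328098, 0.074     ]), array([0.5157835 , 0.12013745, 0.074     ]), array([0.49523199, 0.13302872, 0.074     ]), array([0.50300876, 0.10036789, 0.074     ])]
```

Run:
```python
from h import *
Rt=pose_down(-74,np.pi/4);y=Rt.as_matrix()[:,1];print(y)
P=np.array([.517,-.126,.128])
pd(P-.110*y,Rt)
pd([.50,.06,.24],pose_down(13))
```

```text
[ 0.67971466  0.19490504 -0.70710678]
d [ 0.6278  1.4331 -0.5979] [-112.2  -69.7 -186.9]
d [-0.0008  0.0012 -0.0041] [  -9.1 -104.2    2.1]
```

Call:
send_rows --series "0 0 0 0 -42 0 1;0 0 0 0 -84 0 1;0.09 0.204 -0.085 -16 -100 -20 1;0.628 1.433 -0.598 -112 -90 -187 1;0.628 1.433 -0.598 -112 -90 -187 1;0.628 1.433 -0.598 -112 -90 -187 1;0.628 1.433 -0.598 -112 -90 -187 1;0.628 1.433 -0.598 -112 -90 -187 1;0.628 1.433 -0.598 -112 -90 -187 1;0.628 1.433 -0.598 -112 -70 -187 1;0.628 1.433 -0.598 -112 -70 -187 1;0.628 1.433 -0.598 -112 -70 -187 1;0.628 1.433 -0.598 -112 -70 -187 1;0.628 1.433 -0.598 -112 -70 -187 1;0.628 1.433 -0.598 -112 -70 -187 1;0.628 1.433 -0.598 -112 -70 -187 1;0.628 1.433 -0.598 -112 -70 -187 1;0.628 1.433 -0.598 -112 -70 -187 1;0.628 1.433 -0.598 -112 -70 -187 1;0.628 1.433 -0.598 -112 -70 -187 1"

```text
clock: 3.53
position: [0.4398, -0.1648, 0.2317]
tool_rot: [-0.803, 0.019, -1.27]
force: [-0.9, -0.4, -1.0]
grip_width: 0.085
```

Run:
```python
from h import *
st(); grab('wrist','w2'); c=Cam('wrist');print(c.proj([.517,-.126,.163]),c.proj([.517,-.126,.055]),c.proj([.577,-.108,.163]))
Rt=pose_down(-74,np.pi/4);y=Rt.as_matrix()[:,1]
pd(np.array([.517,-.126,.128])-.110*y,Rt)
```

```text
t 3.53 p [ 0.4398 -0.1648  0.2317] r [-0.803  0.019 -1.27 ] F [-0.9 -0.4 -1. ] M [-0.23  0.65  0.03] w 0.0850 q [ 1.58  0.45 -1.17  2.37 -1.26  0.16  0.5 ]
[239.08378233 178.51845114] [244.61237352 225.8226702 ] [241.18244053 119.42751821]
d [ 0.0179  0.0022 -0.0291] [-14.9  23.8 -12.8]
```

View pics/w2.png

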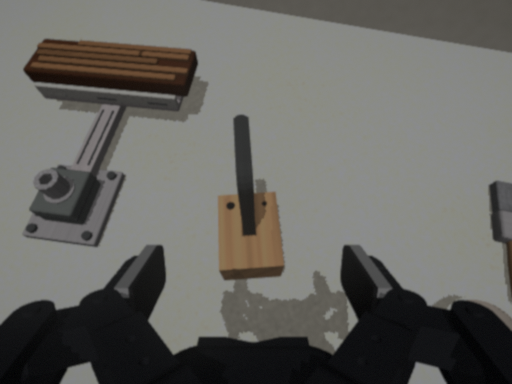

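```bash
cat > kin.py <<'E'
import numpy as np, itertools
from scipy.spatial.transform import Rotation as R
from scipy.optimize import least_squares
Q=np.array([[1.09479113,0.52202936,-0.03631126,1.60000636,0.02124083,1.02111961,-0.11278796],[.15,.54,-.51,1.97,.39,.73,-.36],[1.58,.45,-1.17,2.37,-1.26,.16,.5]])
P=np.array([[ 0.24653986, -0.57395714,0.24171695],[.5079,.0603,.1331],[.4398,-.1648,.2317]])
E=np.array([[-1.57092404e+00,1.17010589e-03,-1.16498180e+00],[-1.569,.007,.229],[-.803,.019,-1.27]])
RT=[R.from_euler('xyz',e) for e in E]
ax='zyzyzyz'
def frames(q,s,yaw0):
    r=R.from_euler('z',yaw0);out=[]
    for i in range(7):
        r=r*R.from_euler(ax[i],s[i]*q[i]);out.append(r)
    return out
if __name__=='__main__':
    res=[]
    for s in itertools.product([1,-1],repeat=7):
        Xs=[frames(q,s,0)[-1] for q in Q]
        # R_i = Z X_i T ; Z yaw0
        best=None
        for y0 in (0,np.pi/2,np.pi,-np.pi/2):
            T=[(R.from_euler('z',y0)*x).inv()*r for x,r in zip(Xs,RT)]
            m=R.concatenate(T).mean();e=np.linalg.norm((m.inv()*R.concatenate(T)).as_rotvec(),axis=1).max()
            res.append((e,s,y0,m.as_euler('xyz')))
    res.sort(key=lambda a:a[0])
    for r in res[:8]:print(r)
E
python3 kin.py
```

```text
(np.float64(0.005378737421239604), (-1, -1, -1, -1, -1, -1, -1), 3.141592653589793, array([ 1.57159488, -0.0041021 ,  0.00239514]))
(np.float64(0.005378737421239641), (-1, 1, -1, 1, -1, 1, -1), 0, array([ 1.57159488, -0.0041021 , -3.13919751]))
(np.float64(0.46931862282174097), (-1, 1, -1, -1, -1, -1, -1), 3.141592653589793, array([ 1.71996369, -0.91557308,  0.14368488]))
(np.float64(0.46931862282174097), (-1, -1, -1, 1, -1, 1, -1), 0, array([ 1.71996369, -0.91557308, -2.99790777]))
(np.float64(0.5160448837520067), (-1, 1, 1, 1, 1, 1, 1), 3.141592653589793, array([ 1.59794805, -0.15429028, -0.35467174]))
(np.float64(0.516044883752007), (-1, -1, 1, -1, 1, -1, 1), 0, array([ 1.59794805, -0.15429028,  2.78692092]))
(np.float64(0.5692578323871923), (-1, -1, -1, 1, -1, 1, -1), -1.5707963267948966, array([ 2.77116217, -0.0825511 ,  1.69418154]))
(np.float64(0.5692578323871924), (-1, 1, -1, -1, -1, -1, -1), 1.5707963267948966, array([ 2.77116217, -0.0825511 , -1.44741111]))
```

```bash
cat >> kin.py <<'E'
S=(-1,1,-1,1,-1,1,-1)
def rows(q):
    f=frames(q,S,0)
    return np.column_stack([[0,0,1.],f[2].as_matrix()[:,2],f[2].as_matrix()[:,0],f[4].as_matrix()[:,2],f[4].as_matrix()[:,0],f[5].as_matrix()[:,2],f[5].as_matrix()[:,0]])
if __name__=='__main__':
    A=np.vstack([rows(q) for q in Q]);b=P.ravel()
    x,r,k,sv=np.linalg.lstsq(A,b,rcond=None);print(x,k,sv,np.round(A@x-b,4))
    A2=A[:,[0,1,3,5]];x=np.linalg.lstsq(A2,b,rcond=None);print(x[0],np.round(A2@x[0]-b,4))
    A2=A[:,[0,1,2,3,4,5]];x=np.linalg.lstsq(A2,b,rcond=None);print(x[0],np.round(A2@x[0]-b,4))
E
python3 kin.py|tail -7
```

```text
(np.float64(0.5692578323871923), (-1, -1, -1, 1, -1, 1, -1), -1.5707963267948966, array([ 2.77116217, -0.0825511 ,  1.69418154]))
(np.float64(0.5692578323871924), (-1, 1, -1, -1, -1, -1, -1), 1.5707963267948966, array([ 2.77116217, -0.0825511 , -1.44741111]))
[ 0.21962885  0.74531093 -0.16487196  0.42856703 -0.00667974  0.48592496
 -0.02611634] 7 [3.35438056 2.80808651 1.18573975 0.49118524 0.40223141 0.22683795
 0.04789476] [ 0.0484  0.0255  0.0015 -0.0014 -0.0035 -0.0018  0.0003 -0.0014  0.0003]
[0.19870689 0.60848478 0.36513294 0.31059625] [ 0.0465  0.0344 -0.0173  0.0025  0.0277  0.0042 -0.0017 -0.0116  0.0131]
[ 0.19305251  0.7365417  -0.13387518  0.42664416 -0.01378237  0.44354982] [ 0.0478  0.0268  0.0014  0.0011 -0.0036 -0.0012  0.0001 -0.0003 -0.0001]
```

```bash
cat >> h.py <<'E'
_st=st
def st():
    s=_st()
    import json
    open('log.jsonl','a').write(json.dumps({k:list(map(float,s[k])) for k in('qpos','position','tool_rot')})+'\n')
    return s
E
python3 - <<'E'
from h import *
im=cv2.imread('pics/w2_raw.png')[105:285,205:295]
cv2.imwrite('pics/w2z.png',cv2.resize(np.clip(im*2.2,0,255).astype(np.uint8),None,fx=3.3,fy=3.3,interpolation=cv2.INTER_CUBIC))
b=cv2.imread('pics/w2_raw.png').max(2).astype(int)
for v in list(range(115,240,8)):
    row=b[v,225:275];i=np.where(row<75)[0]
    print(v,225+i.min() if len(i) else None,225+i.max() if len(i) else None)
E
```

```text
115 240 242
123 234 247
131 235 248
139 235 249
147 235 249
155 236 250
163 236 250
171 236 251
179 237 252
187 238 252
195 239 253
203 228 265
211 241 254
219 242 254
227 243 255
235 None None
```

View pics/w2z.png

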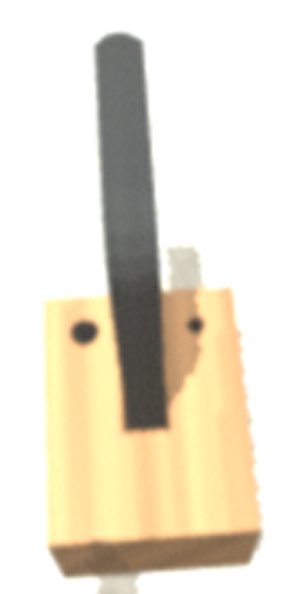

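Run:
```python
from h import *
c=Cam('wrist')
b=c.plane(249,234,.055);print('base',b)
# short arm: top surface centre line at z=.163+.007..; tip top edge
for v,u in ((125,240.7),(147,242.2),(163,243.2),(179,244.6)): print(c.plane(u,v,.170),c.plane(u,v,.163))
# block top corners in crop z coords
f=lambda u,v:(u/3.3+205-.35,v/3.3+105-.35)
k=[c.plane(*f(*p),.055) for p in((45,298),(232,290),(260,530),(47,543))];k=np.array(k)
print(k,k.mean(0)); print([np.rad2deg(np.arctan2(*(k[i]-k[j])[[1,0]])) for i,j in((0,3),(1,2))],np.linalg.norm(k[0]-k[3]),np.linalg.norm(k[0]-k[1]))
```

```text
base [ 0.50909311 -0.13377233  0.055     ]
[ 0.56520459 -0.11183547  0.17      ] [ 0.57068038 -0.10962552  0.163     ]
[ 0.54312568 -0.12048049  0.17      ] [ 0.54785472 -0.11856293  0.163     ]
[ 0.5281552  -0.12626247  0.17      ] [ 0.53237792 -0.12454047  0.163     ]
[ 0.51412138 -0.13202307  0.17      ] [ 0.51786946 -0.13049589  0.163     ]
[[ 0.54549065 -0.08335887  0.055     ]
 [ 0.56831549 -0.14784401  0.055     ]
 [ 0.48626759 -0.17975148  0.055     ]
 [ 0.46200972 -0.11490757  0.055     ]] [ 0.51552086 -0.13146548  0.055     ]
[np.float64(20.702331369861643), np.float64(21.25047443701732)] 0.08924341267085581 0.0684054574056616
```

Run:
```python
from h import *
st()
Rt=pose_down(-68.7,np.pi/4);y=Rt.as_matrix()[:,1]
P=np.array([.516,-.131,.128])
pd(P-.060*y,Rt)
```

```text
t 3.58 p [ 0.4398 -0.1643  0.2315] r [-0.803  0.019 -1.27 ] F [ 0.6  0.3 -0.1] M [-0.24  0.73 -0.  ] w 0.0854 q [ 1.58  0.45 -1.17  2.38 -1.26  0.16  0.5 ]
d [ 0.017  -0.0637  0.0357] [ -5.1  72.1 -13.5]
```

Call:
send_rows --series "0.017 -0.064 0.036 -5 20 -13.5 1;0.017 -0.064 0.036 -5 40 -13.5 1;0.017 -0.064 0.036 -5 60 -13.5 1;0.017 -0.064 0.036 -5 72 -13.5 1;0.017 -0.064 0.036 -5 72 -13.5 1;0.017 -0.064 0.036 -5 72 -13.5 1"

```text
clock: 4.08
position: [0.4755, -0.1651, 0.1922]
tool_rot: [-0.805, 0.029, -1.171]
force: [0.0, -0.6, 0.5]
grip_width: 0.0856
```

Run:
```python
from h import *
st(); grab('wrist','w3')
Rt=pose_down(-68.7,np.pi/4);y=Rt.as_matrix()[:,1]
P=np.array([.516,-.131,.128])
pd(P-.060*y,Rt)
```

```text
t 4.08 p [ 0.4755 -0.1651  0.1922] r [-0.805  0.029 -1.171] F [ 0.  -0.6  0.5] M [-0.29  0.63 -0.03] w 0.0856 q [ 1.38  0.57 -1.    2.3  -1.26  0.16  0.62]
d [ 0.0203 -0.0004 -0.0393] [-16.3  22.1  -9.2]
```

View pics/w3.png

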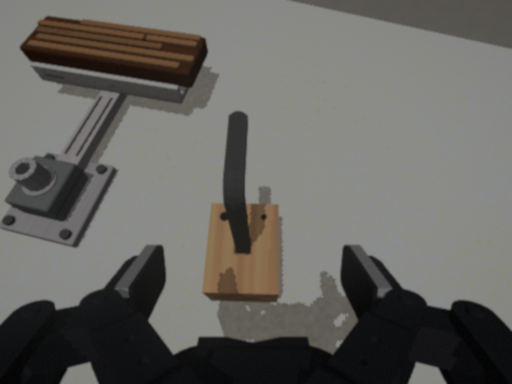

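```bash
cat > kin2.py <<'E'
from kin import *
import json
L=[json.loads(l) for l in open('log.jsonl')]
QQ=[Q[0],Q[1],Q[2]]+[np.array(l['qpos']) for l in L];PP=[P[0],P[1],P[2]]+[np.array(l['position']) for l in L]
def rows2(q):
    f=[g.as_matrix() for g in frames(q,S,0)]
    # z0 ; after q1: x,y ; after q3: x,y,z ; after q5: x,y,z ; after q6: x,y?; z
    return np.column_stack([[0,0,1.],f[0][:,0],f[0][:,1],f[2][:,0],f[2][:,1],f[2][:,2],f[4][:,0],f[4][:,1],f[4][:,2],f[5][:,0],f[5][:,1],f[5][:,2],f[6][:,0],f[6][:,1]])
A=np.vstack([rows2(q) for q in QQ]);b=np.concatenate(PP)
lam=2e-3
def fit(cols):
    M=A[:,cols];x=np.linalg.solve(M.T@M+lam**2*np.eye(len(cols)),M.T@b);print(cols,np.round(x,4),'res',np.round(np.abs(M@x-b).max(),4))
if __name__=='__main__':
    fit(list(range(14)));fit([0,1,2,5,8,11]);fit([0,3,4,5,8,11]);fit([0,5,6,7,8,11]);fit([0,2,4,5,7,8,10,11]);fit([0,4,5,7,8,11]);fit([0,5,8,9,10,11]);fit([0,5,8,11,12,13])
E
python3 kin2.py
```

```text
[0, 1, 2, 3, 4, 5, 6, 7, 8, 9, 10, 11, 12, 13] [ 0.1286 -0.0946  0.1335  0.1046 -0.0973  0.4845  0.181   0.0476  0.5415
  0.1005  0.0476 -0.1847 -0.1335 -0.1817] res 0.0006
[0, 1, 2, 5, 8, 11] [ 0.3931  0.0694 -0.0467  0.4394  0.4075  0.3354] res 0.0165
[0, 3, 4, 5, 8, 11] [ 0.3125 -0.0378 -0.0489  0.5548  0.4361  0.3316] res 0.0104
[0, 5, 6, 7, 8, 11] [ 0.2582  0.5945 -0.0149 -0.0385  0.358   0.3653] res 0.0223
[0, 2, 4, 5, 7, 8, 10, 11] [ 3.204e-01 -2.280e-02 -3.650e-02  5.277e-01  3.000e-04  4.226e-01
  3.000e-04  3.147e-01] res 0.0021
[0, 4, 5, 7, 8, 11] [ 0.3121 -0.0402  0.5333 -0.0141  0.4073  0.316 ] res 0.01
[0, 5, 8, 9, 10, 11] [ 0.2958  0.5699  0.3458 -0.0321 -0.0434  0.3816] res 0.0232
[0, 5, 8, 11, 12, 13] [ 0.3011  0.5522  0.3874  0.3371 -0.0123 -0.0467] res 0.0154
```

```bash
cat > ik.py <<'E'
from kin import *
from h import pose_down
from scipy.optimize import least_squares
X=np.array([.3204,-.0228,-.0365,.5277,.0003,.4226,.0003,.3147])
T=R.from_euler('xyz',[1.5708,0,-3.1416])
lo=np.array([-2.91,-.3,-1.5,.17,-1.26,.16,-2.52]);hi=np.array([2.91,2.13,1.42,2.43,4.41,1.93,2.52])
def fk(q):
    f=frames(q,S,0);m=[g.as_matrix() for g in f]
    p=X[0]*np.array([0,0,1])+X[1]*m[0][:,1]+X[2]*m[2][:,1]+X[3]*m[2][:,2]+X[5]*m[4][:,2]+X[7]*m[5][:,2]
    return p,f[-1]*T
def ik(p,Rt,n=25,seed=0,q0=None):
    rng=np.random.default_rng(seed);sol=[]
    for i in range(n):
        g=q0 if (q0 is not None and i==0) else rng.uniform(lo,hi)
        g=np.clip(g,lo+.01,hi-.01)
        def e(q):
            a,b=fk(q);return np.concatenate([(a-p)*5,(b.inv()*Rt).as_rotvec()])
        r=least_squares(e,g,bounds=(lo,hi),max_nfev=60)
        if np.abs(r.fun).max()<5e-3: sol.append(r.x)
    return np.array(sol)
if __name__=='__main__':
    P0=np.array([.516,-.131,.128]);sc=np.array([.5,.1145,.113])
    for td in (0,20,30,40,45,50):
        for back in (.06,0):
            Rt=pose_down(-68.7,np.deg2rad(td));y=Rt.as_matrix()[:,1]
            s=ik(P0+(.008-back)*y,Rt);m=np.array([np.min(np.minimum(q-lo,hi-q)) for q in s])
            print(td,back,len(s),np.round(s[np.argmax(m)],2) if len(s) else '',m.max() if len(s) else '')
E
python3 ik.py
```

```text
0 0.06 7 [ 0.51  0.49 -0.51  1.88  0.31  0.84 -1.35] 0.5453773473010466
0 0 5 [ 0.66  0.64 -0.72  1.92  0.58  0.8  -1.58] 0.5119802690062925
20 0.06 10 [ 1.09  0.55 -1.04  2.12  0.64  0.49 -1.55] 0.3125362483573828
20 0 7 [ 0.88  0.6  -0.82  2.13  0.74  0.35 -1.65] 0.19167030812467126
30 0.06 12 [ 1.33  0.69 -1.28  2.22  1.07  0.4  -1.86] 0.20663389774279972
30 0 7 [ 1.29  1.01 -1.41  2.21  1.49  0.67 -2.18] 0.08591648416111974
40 0.06 5 [ 1.44  0.78 -1.31  2.32  1.59  0.25 -2.26] 0.09291392455378386
40 0 10 [ 0.87  0.6  -0.59  2.31  3.87  0.25  1.63] 0.08928894348170283
45 0.06 11 [ 1.54  0.94 -1.41  2.36  1.83  0.34 -2.4 ] 0.0743107688403728
45 0 8 [0.18 0.63 0.33 2.38 4.18 0.84 1.23] 0.0538314888580258
50 0.06 11 [ 1.6   1.07 -1.45  2.39  2.01  0.38 -2.47] 0.042258481640165435
50 0 13 [ 1.17  0.8  -0.9   2.35  3.45  0.35  2.25] 0.07771431377067639
```

```bash
cat > ik2.py <<'E'
from ik import *
sc=np.array([.499,.1145,.113])
def endpose(phi,a,flip=0):
    # long arm az phi; g=-dir(phi). fingers: down*cos(90-a)+dir(phi)*sin(90-a) ; tool x : start az=h-90 => -key y
    f=np.deg2rad(phi);d=np.array([np.cos(f),np.sin(f),0]);g=-d
    kz=g;kx=np.array([0,0,-1.]);ky=np.cross(kz,kx)
    b=np.deg2rad(a)
    # tool in key frame at start: fingers = -kz cos a + kx sin a, x=-ky
    y=-kz*np.cos(b)+kx*np.sin(b);x=-ky*(1 if not flip else -1)
    return R.from_matrix(np.stack([x,y,np.cross(x,y)],1)),d
if __name__=='__main__':
    for phi in (-10.3,49.7,109.7,169.7,-130.3,-70.3):
        for a in (20,30,40):
            Rt,d=endpose(phi,a);y=Rt.as_matrix()[:,1]
            o=[]
            for up in (0,.05):
                s=ik(sc+.035*d+[0,0,up]+.008*y,Rt,n=16);m=np.array([np.min(np.minimum(q-lo,hi-q)) for q in s])
                o.append((len(s),np.round(s[np.argmax(m)],2) if len(s) else '',round(m.max(),2) if len(s) else ''))
            print(phi,a,o)
E
python3 ik2.py
```

```text
-10.3 20 [(0, '', ''), (0, '', '')]
-10.3 30 [(0, '', ''), (0, '', '')]
-10.3 40 [(8, array([ 0.37,  1.24, -1.4 ,  2.41,  2.16,  1.76, -0.67]), np.float64(0.02)), (8, array([ 0.35,  0.97, -1.35,  2.41,  2.01,  1.54, -0.74]), np.float64(0.02))]
49.7 20 [(5, array([ 1.02,  1.43, -1.23,  2.36,  3.19,  0.45, -0.06]), np.float64(0.07)), (5, array([ 0.99,  1.23, -1.23,  2.39,  3.33,  0.46, -0.38]), np.float64(0.04))]
49.7 30 [(4, array([ 0.98,  1.34, -1.32,  2.36,  2.67,  0.48,  0.27]), np.float64(0.07)), (6, array([ 1.  ,  1.22, -1.4 ,  2.37,  2.54,  0.43,  0.27]), np.float64(0.06))]
49.7 40 [(5, array([ 0.83,  1.05, -1.19,  2.33,  2.62,  0.39,  0.05]), np.float64(0.1)), (3, array([ 0.93,  1.04, -1.38,  2.33,  2.17,  0.4 ,  0.45]), np.float64(0.1))]
109.7 20 [(5, array([ 0.47,  1.05, -0.52,  1.76, -0.7 ,  1.14, -2.21]), np.float64(0.31)), (4, array([ 0.38,  0.93, -0.39,  1.78, -0.81,  1.25, -2.16]), np.float64(0.36))]
109.7 30 [(0, '', ''), (2, array([ 0.6 ,  0.94, -0.78,  1.81, -0.45,  1.  , -2.52]), np.float64(0.0))]
109.7 40 [(2, array([-0.35,  0.9 ,  0.55,  1.9 , -1.19,  1.41, -1.83])
[... 952 characters left out ...]
64(0.3))]
-130.3 40 [(4, array([-0.82,  1.01,  0.55,  1.58, -0.04,  1.42, -0.99]), np.float64(0.51)), (6, array([-0.71,  0.88,  0.37,  1.57,  0.1 ,  1.51, -1.11]), np.float64(0.42))]
-70.3 20 [(7, array([-1.14,  1.04,  0.46,  1.94,  0.78,  1.04, -1.13]), np.float64(0.49)), (7, array([-0.82,  0.86,  0.  ,  1.94,  1.02,  1.39, -1.26]), np.float64(0.49))]
-70.3 30 [(10, array([-0.6 ,  0.86, -0.25,  1.95,  1.1 ,  1.36, -1.33]), np.float64(0.48)), (7, array([-0.61,  0.76, -0.24,  1.96,  1.06,  1.39, -1.24]), np.float64(0.47))]
-70.3 40 [(11, array([-0.31,  0.83, -0.57,  1.97,  1.17,  1.41, -1.31]), np.float64(0.46)), (8, array([-0.27,  0.75, -0.63,  1.96,  1.13,  1.46, -1.23]), np.float64(0.47))]
```

Run:
```python
from h import *
pd([.47,-.15,.25],pose_down(-68.7,0))
```

```text
d [-0.765   0.0151 -0.0374] [-17.8 -40.4  40.6]
```

Call:
send_rows --series "-0.1 0 0 -4 -20 20 1;-0.765 0.015 -0.037 -18 -40 41 1;-0.765 0.015 -0.037 -18 -40 41 1;-0.765 0.015 -0.037 -18 -40 41 1;-0.765 0.015 -0.037 -18 -40 41 1;-0.765 0.015 -0.037 -18 -40 41 1;-0.765 0.015 -0.037 -18 -40 41 1;-0.765 0.015 -0.037 -18 -40 41 1;-0.765 0.015 -0.037 -18 -40 41 1;-0.765 0.015 -0.037 -18 -40 41 1"

```text
clock: 4.97
position: [0.4695, -0.1521, 0.2515]
tool_rot: [-1.476, 0.01, -1.195]
force: [-0.2, -0.0, -0.6]
grip_width: 0.0853
```

Run:
```python
from h import *
s=st()
from ik import fk
print(fk(s['qpos'])[0])
Rt=pose_down(-68.7,np.deg2rad(25));y=Rt.as_matrix()[:,1]
pd([.47,-.15,.25],pose_down(-68.7,0))
pd(np.array([.516,-.131,.128])-.09*y,Rt)
```

```text
t 4.97 p [ 0.4695 -0.1521  0.2515] r [-1.476  0.01  -1.195] F [-0.2 -0.  -0.6] M [-0.05  0.17  0.  ] w 0.0853 q [ 0.33  0.27 -0.11  1.97 -0.04  0.83 -0.95]
[ 0.47008471 -0.15240343  0.2506431 ]
d [-0.0944  0.0037 -0.0107] [-1.8  1.6  1.1]
d [ 0.3419  0.0013 -0.0113] [-2.3 43.   8.9]
```

Call:
send_rows --series "0 0 0 0 0 0 1;0 0 0 0 0 0 1"

```text
clock: 5.13
position: [0.471, -0.1487, 0.2501]
tool_rot: [-1.472, 0.016, -1.187]
force: [-0.1, 0.7, -0.6]
grip_width: 0.0851
```

Run:
```python
from h import *
s=st()
Rt=pose_down(-68.7,np.deg2rad(25));y=Rt.as_matrix()[:,1]
pd([.47,-.15,.25],pose_down(-68.7,0))
pd(np.array([.516,-.131,.128])-.07*y,Rt)
```

```text
t 5.13 p [ 0.471  -0.1487  0.2501] r [-1.472  0.016 -1.187] F [-0.1  0.7 -0.6] M [-0.04  0.1  -0.02] w 0.0851 q [ 0.33  0.28 -0.12  1.97 -0.05  0.82 -0.94]
d [-0.0991  0.0112 -0.0162] [ 0.8 -0.  -1.4]
d [ 0.3372  0.0075 -0.0183] [ 1.  60.2 12.9]
```

Call:
send_rows --series "0.337 0.008 -0.018 1 10 13 1;0.337 0.008 -0.018 1 20 13 1;0.337 0.008 -0.018 1 35 13 1;0.337 0.008 -0.018 1 50 13 1;0.337 0.008 -0.018 1 60 13 1;0.337 0.008 -0.018 1 60 13 1;0.337 0.008 -0.018 1 60 13 1"

```text
clock: 5.72
position: [0.487, -0.1447, 0.1915]
tool_rot: [-1.136, 0.0, -1.206]
force: [0.9, -0.0, 1.4]
grip_width: 0.0854
```

Run:
```python
from h import *
s=st(); grab('wrist','w4')
Rt=pose_down(-68.7,np.deg2rad(25));y=Rt.as_matrix()[:,1]
pd(np.array([.516,-.131,.128])-.07*y,Rt)
```

```text
t 5.72 p [ 0.487  -0.1447  0.1915] r [-1.136  0.    -1.206] F [ 0.9 -0.   1.4] M [-0.17  0.4  -0.03] w 0.0854 q [ 0.64  0.33 -0.36  2.2  -0.51  0.33 -0.43]
d [ 0.0007 -0.0052  0.0029] [-2.2  1.3  1.4]
```

View pics/w4.png

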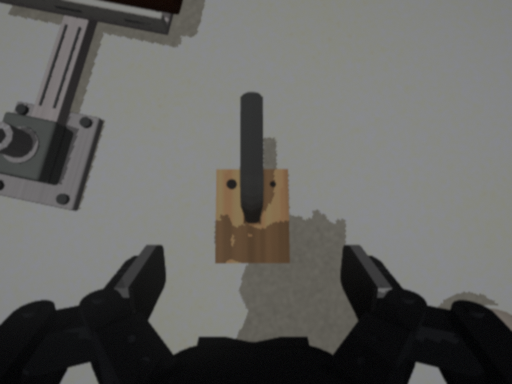

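Call:
send_rows --series "0 0 0 0 25 1 1;0 0 0 0 50 1 1;0 0 0 0 70 1 1;0 0 0 0 79 1 1;0 0 0 0 79 1 1;0 0 0 0 79 1 1"

```text
clock: 6.27
position: [0.5204, -0.1311, 0.1204]
tool_rot: [-1.135, -0.001, -1.203]
force: [-0.3, 0.0, 0.1]
grip_width: 0.0854
```

Run:
```python
from h import *
s=st(); grab('wrist','w5')
Rt=pose_down(-68.7,np.deg2rad(25));y=Rt.as_matrix()[:,1]
pd(np.array([.516,-.131,.128])+.008*y,Rt)
```

```text
t 6.27 p [ 0.5204 -0.1311  0.1204] r [-1.135e+00 -1.000e-03 -1.203e+00] F [-0.3  0.   0.1] M [-0.12  0.4  -0.  ] w 0.0854 q [ 0.52  0.5  -0.3   2.19 -0.81  0.16 -0.14]
d [ 0.0005 -0.0031  0.0023] [-1.7 -0.1 -0.6]
```

View pics/w5.png

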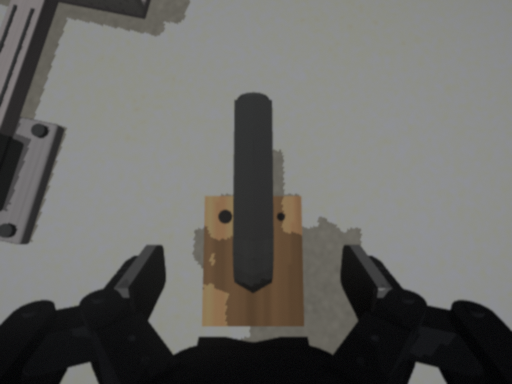

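Call:
send_rows --series "0 0 0 0 0 0 0;0 0 0 0 0 0 0;0 0 0 0 0 0 0;0 0 0 0 0 0 0;0 0 0 0 0 0 0;0 0 0 0 0 0 0;0 0 0 0 0 0 0;0 0 0 0 0 0 0" --force 90

```text
clock: 6.98
position: [0.52, -0.1315, 0.1205]
tool_rot: [-1.135, -0.0, -1.204]
force: [-2.7, 0.8, 7.6]
grip_width: 0.0126
```

Run:
```python
from h import *
s=st()
R0=rot(s['tool_rot']);print('up in tool',R0.inv().apply([0,0,1]),R0.inv().apply(s['force']))
grab('wrist','w6')
```

```text
t 6.98 p [ 0.52   -0.1315  0.1205] r [-1.135 -0.    -1.204] F [-2.7  0.8  7.6] M [0.02 0.57 0.08] w 0.0126 q [ 0.53  0.5  -0.3   2.2  -0.8   0.16 -0.14]
up in tool [ 2.15087674e-04 -9.06608240e-01  4.21973285e-01] [-1.7185967  -7.79049167  1.17341853]
```

View pics/w6.png

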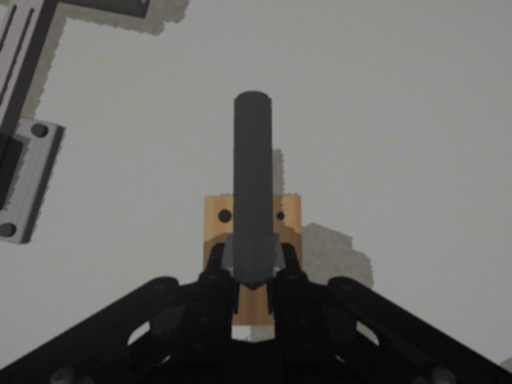

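Call:
send_rows --series "0 0 0 0 -9.1 4.2 0;0 0 0 0 -18.1 8.4 0;0 0 0 0 -27.2 12.7 0;0 0 0 0 -36.3 16.9 0;0 0 0 0 -45.3 21.1 0;0 0 0 0 -54.4 25.3 0;0 0 0 0 -63.5 29.5 0;0 0 0 0 -72.5 33.8 0;0 0 0 0 -72.5 33.8 0"

```text
clock: 7.78
position: [0.5204, -0.1314, 0.2017]
tool_rot: [-1.134, -0.001, -1.203]
force: [-0.2, 0.4, -1.6]
grip_width: 0.0127
```

Run:
```python
from h import *
s=st()
grab('wrist','w7');grab('scene','s7',(180,80,340,240),3.5,1.5)
```

```text
t 7.78 p [ 0.5204 -0.1314  0.2017] r [-1.134e+00 -1.000e-03 -1.203e+00] F [-0.2  0.4 -1.6] M [-0.26  0.65 -0.01] w 0.0127 q [ 0.35  0.33 -0.07  2.15 -0.67  0.39 -0.33]
```

View pics/s7.png

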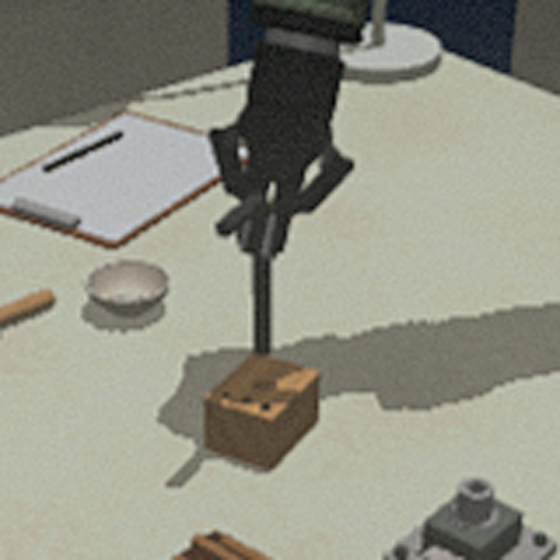

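View pics/w7.png

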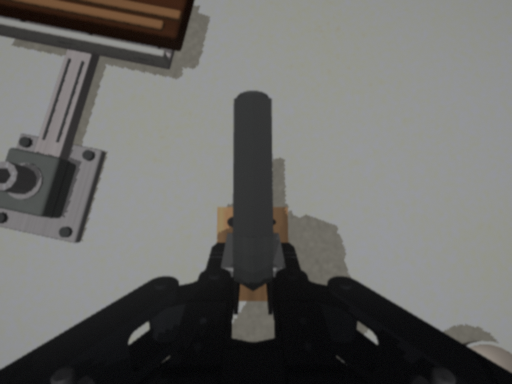

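Run:
```python
from h import *
c=Cam('wrist');s=monitor.observe();R0=rot(s['tool_rot']);p=s['position']
ct=R0.inv().apply(c.o-p);print('cam in tool',ct, (R0.inv()*R.from_matrix(c.R)).as_euler('xyz'))
up=np.array([0,-np.cos(np.deg2rad(25)),np.sin(np.deg2rad(25))]);h=np.array([0,up[2],-up[1]])
G=np.array([0,-.008,0]);e=G+.035*up
for n,q in [('elbow',e),('tip c',e+.065*h),('tip top',e+.065*h+.005*up),('hex top ridge',e+.062*h+.0081*up),('tip bottom',e+.065*h-.005*up),('elb top',e+.0081*up),('elbow back',e-.007*h+.0081*up),('hexs L',e+.062*h+[.007,0,0]+.004*up),('hexs R',e+.062*h-[.007,0,0]+.004*up)]:
    print(n,np.round(c.proj(p+R0.apply(q)),1))
im=cv2.imread('pics/w7_raw.png');z=im[80:300,200:310]
cv2.imwrite('pics/w7z.png',cv2.resize(np.clip(z*2.5,0,255).astype(np.uint8),None,fx=2.7*2,fy=2.7,interpolation=cv2.INTER_CUBIC))
z=im[80:200,215:290]
cv2.imwrite('pics/w7t.png',cv2.resize(np.clip(z*4.,0,255).astype(np.uint8),None,fx=5,fy=5,interpolation=cv2.INTER_CUBIC))
```

```text
cam in tool [-0.00135708 -0.13130469  0.07338517] [-1.86286288e+00 -6.23078686e-04 -9.69613800e-04]
elbow [256.2 278.3]
tip c [256.  101.9]
tip top [256.1  95.8]
hex top ridge [256.3  99.7]
tip bottom [255.8 107.5]
elb top [256.6 281.8]
elbow back [256.6 304.5]
hexs L [275.3 104.8]
hexs R [236.9 104.8]
```

View pics/w7t.png

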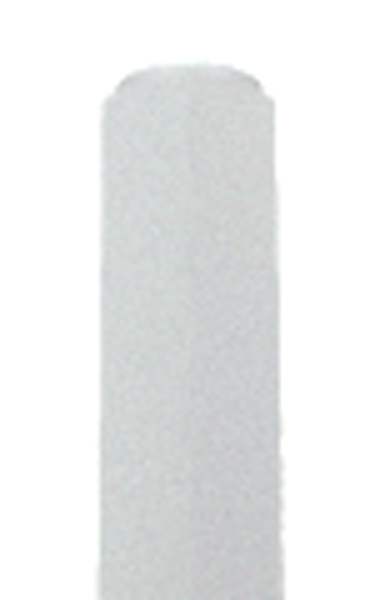

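```bash
cat > plan.py <<'E'
from h import *
from ik import fk,ik,lo,hi
from ik2 import endpose
from scipy.spatial.transform import Slerp
from scipy.optimize import least_squares
def sim(q,p1,R1,n=20):
    p0,R0=fk(q);sl=Slerp([0,1],R.concatenate([R0,R1]));out=[]
    for t in np.linspace(0,1,n+1)[1:]:
        p=p0+(p1-p0)*t;Rt=sl(t)
        r=least_squares(lambda x:np.concatenate([(fk(x)[0]-p)*5,(fk(x)[1].inv()*Rt).as_rotvec(),.02*(x-q)]),np.clip(q,lo+1e-3,hi-1e-3),bounds=(lo,hi))
        dq=np.abs(r.x-q).max();q=r.x;e=np.linalg.norm(fk(q)[0]-p)
        out.append((round(t,2),np.round(q,2),round(dq,2),round(e*1000,1),np.round(p,3)))
    return q,out
E
python3 - <<'E'
from plan import *
s=monitor.observe();q=s['qpos']
Rt,d=endpose(-70.3,25);y=Rt.as_matrix()[:,1]
sc=np.array([.4995,.1145,.113])
tgt=sc+.035*d+[0,0,.07]+.008*y
print(tgt,np.rad2deg((rot(s['tool_rot']).inv()*Rt).as_rotvec()))
q1,o=sim(q,np.array([.53,-.06,.30]),rot(s['tool_rot']),4)
print(o[-1])
q1,o=sim(q1,tgt,Rt,12)
for l in o:print(*l)
E
```

```text
[0.51374243 0.07472243 0.17961905] [-69.87051555 -90.70414118 -33.05631476]
(np.float64(1.0), array([ 0.09,  0.15,  0.04,  2.07, -0.39,  0.56, -0.79]), np.float64(0.11), np.float64(0.0), array([ 0.53, -0.06,  0.3 ]))
0.08 [-0.03  0.17  0.06  2.05 -0.16  0.6  -0.94] 0.23 0.0 [ 0.529 -0.049  0.29 ]
0.17 [-0.14  0.19  0.08  2.03  0.04  0.65 -1.05] 0.2 0.0 [ 0.527 -0.038  0.28 ]
0.25 [-0.24  0.23  0.1   2.01  0.21  0.71 -1.14] 0.17 0.0 [ 0.526 -0.026  0.27 ]
0.33 [-0.33  0.27  0.1   1.99  0.35  0.78 -1.2 ] 0.14 0.0 [ 0.525 -0.015  0.26 ]
0.42 [-0.42  0.32  0.1   1.98  0.46  0.86 -1.24] 0.11 0.0 [ 0.523 -0.004  0.25 ]
0.5 [-0.49  0.37  0.1   1.97  0.56  0.93 -1.26] 0.1 0.0 [0.522 0.007 0.24 ]
0.58 [-0.56  0.43  0.1   1.96  0.64  1.   -1.26] 0.08 0.0 [0.521 0.019 0.23 ]
0.67 [-0.63  0.5   0.09  1.95  0.72  1.07 -1.26] 0.07 0.0 [0.519 0.03  0.22 ]
0.75 [-0.69  0.56  0.09  1.95  0.78  1.13 -1.24] 0.07 0.0 [0.518 0.041 0.21 ]
0.83 [-0.75  0.63  0.09  1.95  0.85  1.19 -1.22] 0.07 0.0 [0.516 0.052 0.2  ]
0.92 [-0.81  0.7   0.08  1.96  0.9   1.25 -1.2 ] 0.07 0.0 [0.515 0.063 0.19 ]
1.0 [-0.86  0.77  0.08  1.96  0.96  1.3  -1.17] 0.07 0.0 [0.514 0.075 0.18 ]
```

Run:
```python
from h import *
s=st();pd([.53,-.06,.30],rot(s['tool_rot']))
```

```text
t 7.88 p [ 0.5199 -0.1311  0.2001] r [-1.136 -0.    -1.203] F [ 0.3 -0.2 -2.6] M [-0.25  0.62  0.01] w 0.0126 q [ 0.35  0.33 -0.07  2.15 -0.67  0.38 -0.33]
d [0. 0. 0.] [-62.7 -75.9  73.9]
```

Call:
send_rows --series "0 0 0 0 -36 17 0;0 0 0 -15 -55 35 0;0 0 0 -40 -70 60 0;0 0 0 -63 -76 74 0;0 0 0 -63 -76 74 0;0 0 0 -63 -76 74 0"

```text
clock: 8.38
position: [0.5301, -0.0583, 0.3002]
tool_rot: [-1.135, 0.0, -1.2]
force: [-0.1, 0.0, -2.0]
grip_width: 0.0126
```

Run:
```python
from plan import *
s=st()
Rt,d=endpose(-70.3,25);y=Rt.as_matrix()[:,1]
tgt=np.array([.4995,.1145,.113])+.035*d+[0,0,.07]+.008*y
pd(tgt,Rt)
q1,o=sim(s['qpos'],tgt,Rt,17);print(o[-1],max(l[2] for l in o))
```

```text
t 8.38 p [ 0.5301 -0.0583  0.3002] r [-1.135  0.    -1.2  ] F [-0.1  0.  -2. ] M [-0.24  0.69  0.04] w 0.0126 q [ 0.07  0.15  0.06  2.07 -0.4   0.56 -0.78]
d [-1.2211 -1.5805 -0.576 ] [-129.9  123.2  -21. ]
(np.float64(1.0), array([-0.87,  0.78,  0.1 ,  1.96,  0.95,  1.28, -1.16]), np.float64(0.05), np.float64(0.0), array([0.514, 0.075, 0.18 ])) 0.17
```

Call:
send_rows --series "-1.221 -1.58 -0.576 0 0 0 0;-1.221 -1.58 -0.576 0 0 0 0;-1.221 -1.58 -0.576 0 0 0 0;-1.221 -1.58 -0.576 0 0 0 0;-1.221 -1.58 -0.576 -13 12 -2 0;-1.221 -1.58 -0.576 -26 24 -4 0;-1.221 -1.58 -0.576 -39 36 -6 0;-1.221 -1.58 -0.576 -52 49 -8 0;-1.221 -1.58 -0.576 -65 61 -10 0;-1.221 -1.58 -0.576 -78 74 -12 0;-1.221 -1.58 -0.576 -91 86 -15 0;-1.221 -1.58 -0.576 -104 99 -17 0;-1.221 -1.58 -0.576 -117 111 -19 0;-1.221 -1.58 -0.576 -130 123 -21 0;-1.221 -1.58 -0.576 -130 123 -21 0;-1.221 -1.58 -0.576 -130 123 -21 0;-1.221 -1.58 -0.576 -130 123 -21 0;-1.221 -1.58 -0.576 -130 123 -21 0;-1.221 -1.58 -0.576 -130 123 -21 0;-1.221 -1.58 -0.576 -130 123 -21 0"

```text
clock: 10.05
position: [0.5141, 0.0723, 0.1797]
tool_rot: [-2.703, -0.001, 0.337]
force: [0.4, -0.1, -2.2]
grip_width: 0.0128
```

Run:
```python
from plan import *
s=st()
grab('wrist','w8');grab('scene','s8',(200,120,400,280),4,1.6);grab('top','t8',(160,140,290,250),6,1.6)
Rt,d=endpose(-70.3,25);y=Rt.as_matrix()[:,1]
tgt=np.array([.4995,.1145,.113])+.035*d+[0,0,.07]+.008*y
pd(tgt,Rt)
```

```text
t 10.05 p [0.5141 0.0723 0.1797] r [-2.703e+00 -1.000e-03  3.370e-01] F [ 0.4 -0.1 -2.2] M [1.34 0.51 0.02] w 0.0128 q [-0.84  0.78  0.06  1.96  0.97  1.31 -1.18]
d [-0.0016 -0.0041 -0.0046] [ 0.2 -1.7  1.6]
```

View pics/w8.png

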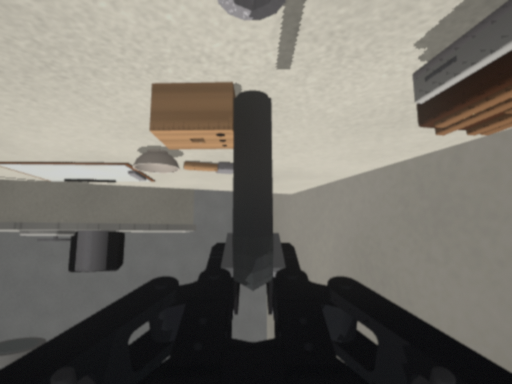

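View pics/s8.png

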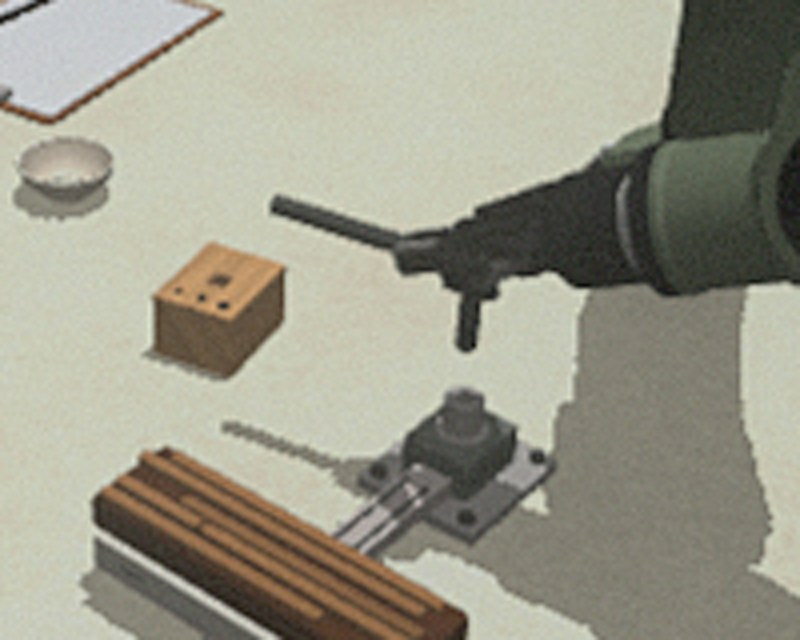

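View pics/t8.png

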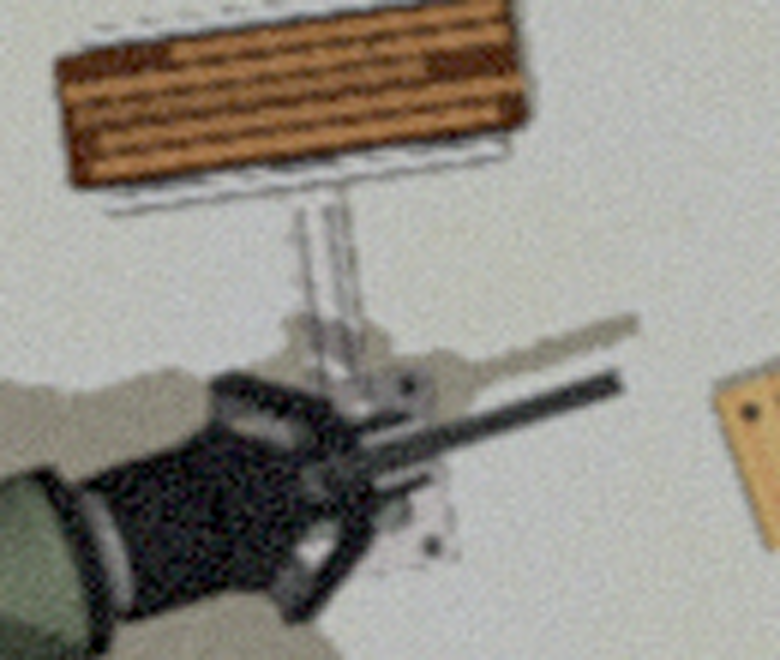

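Run:
```python
from plan import *
s=st();R0=rot(s['tool_rot']);print(R0.inv().apply([0,0,-35]))
```

```text
t 10.20 p [0.5143 0.0726 0.1803] r [-2.704e+00 -2.000e-03  3.380e-01] F [ 0.6 -0.7 -3.1] M [1.39 0.46 0.  ] w 0.0126 q [-0.84  0.77  0.06  1.96  0.97  1.31 -1.18]
[-0.0605257  14.84162451 31.69735823]
```

Call:
send_rows --series "0 0 0 0 5 10.5 0;0 0 0 0 10 21 0;0 0 0 0 14.8 31.7 0;0 0 0 0 14.8 31.7 0;0 0 0 0 14.8 31.7 0"

```text
clock: 10.62
position: [0.5138, 0.0729, 0.1441]
tool_rot: [-2.706, 0.002, 0.34]
force: [-0.2, -0.5, -1.9]
grip_width: 0.0127
```

Run:
```python
from plan import *
s=st()
grab('wrist','w9',(180,0,330,140),5,2);grab('scene','s9',(270,150,370,230),7,1.6);grab('top','t9',(180,180,290,250),7,1.6)
Rt,d=endpose(-70.3,25);y=Rt.as_matrix()[:,1]
tgt=np.array([.4995,.1145,.113])+.035*d+[0,0,.035]+.008*y
pd(tgt,Rt)
```

```text
t 10.62 p [0.5138 0.0729 0.1441] r [-2.706e+00  2.000e-03  3.400e-01] F [-0.2 -0.5 -1.9] M [1.45 0.51 0.07] w 0.0127 q [-0.84  0.84  0.05  1.96  0.98  1.27 -1.23]
d [ 0.0001 -0.0017 -0.0031] [ 0.1 -1.2  1.2]
```

View pics/w9.png

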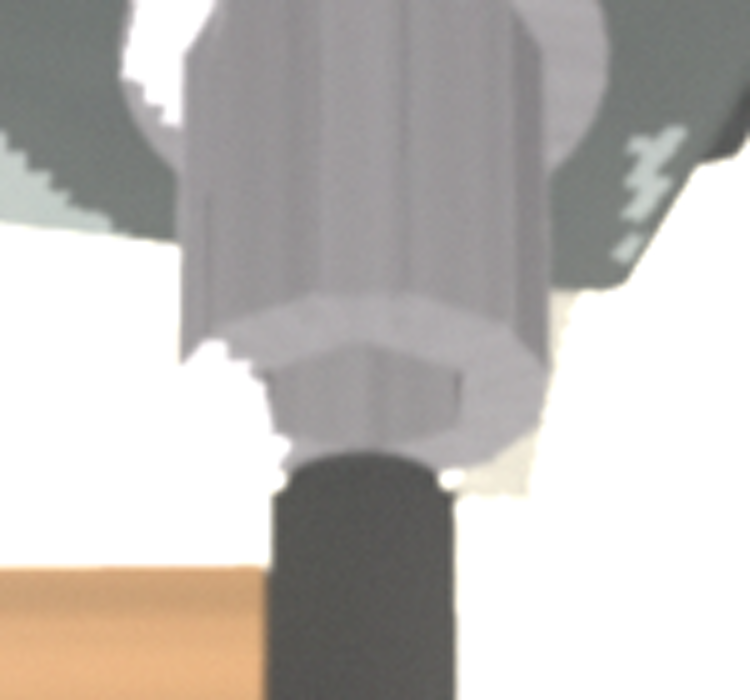

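View pics/s9.png

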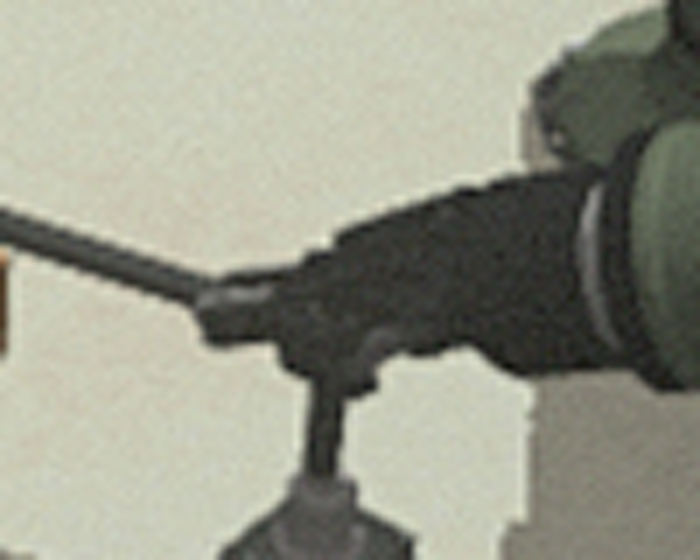

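View pics/t9.png

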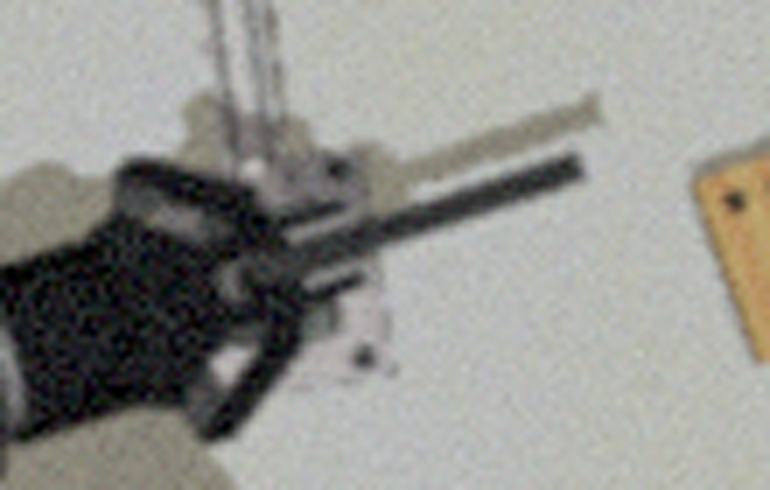

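Run:
```python
from plan import *
sc=Cam('scene');M=np.array([.4995,.1145,.074])
print([np.round(sc.proj(M+[0,0,z]),2) for z in (-.026,0,.01,.03,.044,.06)])
g=np.array([np.cos(np.deg2rad(109.7)),np.sin(np.deg2rad(109.7)),0])
print('g px/mm',sc.proj(M+.001*g)-sc.proj(M),'perp',sc.proj(M+.001*np.array([-g[1],g[0],0]))-sc.proj(M))
for f in('s8','s9'):
    im=cv2.GaussianBlur(cv2.imread(f'pics/{f}_raw.png'),(0,0),.6).mean(2);print(f)
    for v in range(196,232):
        r=im[v,300:335].astype(float)
        # subpixel crossing of mid level between bg and object
        lev=.5*(np.percentile(r,90)+r.min())
        i=np.where(r<lev)[0]
        if len(i)==0: continue
        # run containing min near 316
        c=np.argmin(np.abs(i-16));k=i[c];a=k
        while a>0 and r[a-1]<lev:a-=1
        b=k
        while b<34 and r[b+1]<lev:b+=1
        if a==0 or b==34: print(v,'-');continue
        l=a-1+(r[a-1]-lev)/(r[a-1]-r[a]);rr=b+(lev-r[b])/(r[b+1]-r[b])
        print(v,round(300+l,2),round(300+rr,2),'c',round(300+(l+rr)/2,2),'w',round(rr-l,2))
```

```text
[array([314.95, 226.48]), array([315.67, 219.12]), array([315.95, 216.24]), array([316.53, 210.41]), array([316.93, 206.27]), array([317.4 , 201.47])]
g px/mm [0.32886344 0.11008545] perp [ 0.14645421 -0.1854647 ]
s8
196 314.31 319.76 c 317.04 w 5.45
197 314.23 319.65 c 316.94 w 5.42
198 314.18 319.59 c 316.89 w 5.41
199 314.12 319.57 c 316.85 w 5.46
200 314.07 319.58 c 316.82 w 5.51
201 313.85 319.44 c 316.64 w 5.59
202 313.73 319.15 c 316.44 w 5.42
203 313.73 318.95 c 316.34 w 5.21
204 313.55 318.92 c 316.24 w 5.37
205 313.44 318.81 c 316.12 w 5.37
206 313.61 318.66 c 316.14 w 5.05
207 314.21 318.11 c 316.16 w 3.9
208 314.57 317.63 c 316.1 w 3.06
209 315.35 316.65 c 316.0 w 1.3
210 318.0 319.5 c 318.75 w 1.5
211 317.5 319.83 c 318.67 w 2.33
212 317.8 319.27 c 318.53 w 1.47
213 316.75 317.5 c 317.12 w 0.75
214 309.5 310.25 c 309.88 w 0.75
215 312.9 318.12 c 315.51 w 5.23
216 312.68 317.83 c 315.26 w 5.15
217 312.41 318.21 c 315.31 w 5.81
218 311.29 319.68 c 315.48 w 8.39
219 310.81 320.47 c 315.64 w 9.66
220 310.51 320.63 c 315.57 w 10.12
221 309.77 320.65 c 315.21 w 10.89
222 308.8
[... 845 characters left out ...]
c 315.88 w 5.4
212 313.17 318.55 c 315.86 w 5.38
213 313.09 318.43 c 315.76 w 5.34
214 312.89 318.14 c 315.52 w 5.25
215 312.75 317.96 c 315.36 w 5.21
216 312.67 317.98 c 315.33 w 5.31
217 312.36 318.08 c 315.22 w 5.72
218 311.47 319.12 c 315.29 w 7.65
219 310.86 320.45 c 315.66 w 9.58
220 310.5 320.67 c 315.58 w 10.17
221 309.75 320.65 c 315.2 w 10.9
222 308.84 321.2 c 315.02 w 12.36
223 307.66 322.98 c 315.32 w 15.32
224 306.1 324.88 c 315.49 w 18.78
225 304.93 326.55 c 315.74 w 21.62
226 303.98 328.19 c 316.09 w 24.2
227 302.75 328.71 c 315.73 w 25.96
228 301.51 328.66 c 315.09 w 27.15
229 300.91 328.72 c 314.82 w 27.81
230 300.73 328.85 c 314.79 w 28.13
231 300.38 328.73 c 314.55 w 28.35
```

Run:
```python
from plan import *
c=Cam('wrist');s=monitor.observe()
g=np.array([np.cos(np.deg2rad(109.7)),np.sin(np.deg2rad(109.7)),0])
print('M far head',c.plane(253,58.6,.074)+.014*g,'M hexcorner',c.plane(254.2,69,.074)+.0081*g)
print('M from left/right hex corners level?',c.plane(233.6,75,.074),c.plane(272.4,74,.074))
R0=rot(s['tool_rot']);a=np.deg2rad(25)
up=np.array([0,-np.cos(a),np.sin(a)]);h=np.array([0,np.sin(a),np.cos(a)])
T=s['position']+R0.apply(np.array([0,-.008,0])+.035*up+.065*h);print('T nominal',T,'tip near rim proj',c.proj(T+.005*g),'obs (252.4,90)')
print('axes: kz',R0.apply(up),'kx',R0.apply(h))
for sx in('top',):
    t=Cam('top')
```

```text
M far head [0.49016439 0.1405302  0.074     ] M hexcorner [0.49470862 0.12907485 0.074     ]
M from left/right hex corners level? [0.49155471 0.11506759 0.074     ] [0.50496435 0.12050598 0.074     ]
T nominal [0.5000472  0.11301559 0.08357826] tip near rim proj [253.20367897  98.93124335] obs (252.4,90)
axes: kz [-3.33748704e-01  9.42662081e-01 -5.78072664e-05] kx [ 2.25107589e-04  1.83757272e-05 -9.99999974e-01]
```

Run:
```python
import cv2,numpy as np
for f in('w5','w6','w7','w8','w9'):
    im=cv2.imread(f'pics/{f}_raw.png' ).mean(2)
    print(f,im[84:104,250:255].mean(1).round().astype(int), [ (np.where(im[v,220:290]<40)[0].min()+220 if f!='w9' or 1 else 0,np.where(im[v,220:290]<40)[0].max()+220) for v in(110,150)])
```

```text
Traceback (most recent call last):
ValueError: zero-size array to reduction operation minimum which has no identity
```

Run:
```python
import cv2,numpy as np
for f in('w5','w6','w7','w8','w9'):
    im=cv2.imread(f'pics/{f}_raw.png' ).mean(2)
    print(f,im[84:104,250:255].mean(1).round().astype(int));print(im[130,228:278].astype(int))
```

```text
w5 [140 141 140 141 141 141 140 130 103  70  57  54  51  51  51  50  51  51
  51  51]
[140 140 140 141 141 129  92  60  51  51  49  50  51  51  49  50  49  50
  50  50  49  50  50  49  50  50  49  49  49  49  49  49  49  49  48  48
  49  48  49  50  49  48  50  67 105 131 141 142 141 141]
w6 [146 146 146 146 147 141 118  82  62  56  54  53  53  53  53  53  53  53
  53  53]
[145 146 146 146 140 112  76  56  52  53  53  53  53  53  53  53  53  51
  52  51  52  52  52  53  52  53  52  51  51  51  51  52  51  51  51  51
  52  51  52  51  51  51  52  79 126 144 148 148 147 146]
w7 [147 147 147 147 147 142 119  83  62  56  54  54  53  53  53  54  53  53
  53  53]
[147 147 146 146 139 112  76  58  52  54  53  53  53  53  53  51  53  52
  52  53  52  52  52  53  52  52  51  52  52  51  52  52  52  52  52  51
  52  52  52  52  52  53  58  87 127 144 146 147 147 148]
w8 [187 186 189 192 190 171 126  73  51  49  48  48  48  48  47  47  47  47
  47  47]
[127 128 128 123 103  72  49  43  43  42  44  44  43  44  44  45  43  43
  45  43  44  43  45  45  44  44  44  45  45  45  47  45  46  46  47  46
  47  47  47  47  47  48  58 103 164 187 190 188 188 187]
w9 [79 79 80 79 78 73 60 48 44 43 42 42 42 42 42 43 43 43 42 43]
[ 90  90  89  86  72  54  44  42  41  41  41  41  41  41  42  42  42  42
  42  42  42  42  43  42  43  44  44  44  44  43  44  44  43  45  44  44
  45  46  45  47  46  46  56 104 163 187 188 186 185 184]
```

Run:
```python
import cv2,numpy as np
im=cv2.imread('pics/w9_raw.png')[:,:,:].astype(float).mean(2)
for v in (64,66,68,70,72,74,76,78,80): print(v,im[v,208:226].astype(int),'|',im[v,280:300].astype(int))
for v in (99,102,105,110,115,120,140): print(v,im[v,226:242].astype(int),'|',im[v,264:278].astype(int))
for v in range(55,64):print(v,im[v,240:268].astype(int))
```

```text
64 [188 190 191 193 194 192 176 129  91  80  79  80  79  75  78  80  82  83] | [ 82  81  79  74  71  69  70  70  72  86 105 114 115 120 136 160 179 186
 188 187]
66 [190 190 189 189 190 186 166 121  89  80  79  79  79  78  82  85  87  87] | [ 88  87  82  75  72  71  71  71  73  86 106 115 126 152 176 187 190 189
 187 185]
68 [189 190 190 189 189 184 162 120  88  79  80  88 104 115 120 120 115  99] | [ 88  88  87  83  78  73  72  71  72  87 106 115 126 154 176 182 180 177
 176 175]
70 [183 184 186 188 187 184 163 120  89  87 100 121 136 141 143 144 136 110] | [ 87  87  88  86  86  83  79  74  73  85 106 124 150 173 183 182 178 176
 174 173]
72 [186 186 187 186 185 182 163 122 107 120 134 141 142 144 143 142 139 127] | [ 88  88  88  89  88  89  87  83  78  86 103 123 155 177 185 182 180 176
 176 177]
74 [189 189 188 187 186 184 174 156 154 156 155 150 154 165 158 147 144 144] | [ 88  88  88  87  87  87  87  87  88  92 108 131 164 179 181 179 176 177
 177 181]
76 [196 194 193 190 188 187 182 165 150 145 144 144 149 158 157 159 161 157] | [ 87  87  88  88  89  89  89  90  92 102 120 151 
[... 1328 characters left out ...]
80 79 80 79 78 79 79 79 79 79 80 79 79 78 77 76 75 77 79
 78 78 77 77]
57 [74 74 77 77 79 80 80 79 79 79 79 79 79 79 81 81 80 80 78 77 76 77 77 79
 79 77 79 77]
58 [76 77 81 81 81 81 81 81 80 80 81 80 81 82 82 82 83 82 80 79 80 80 80 81
 80 80 79 78]
59 [79 82 85 85 84 85 85 83 83 83 83 82 83 84 85 85 85 84 81 82 82 84 84 84
 83 83 80 79]
60 [83 85 85 87 88 87 87 86 85 85 84 85 86 86 87 87 87 86 84 84 85 84 86 86
 87 86 84 83]
61 [85 85 85 86 87 88 87 88 86 86 86 85 86 87 88 87 87 86 86 86 85 86 86 87
 88 87 87 85]
62 [85 85 84 86 86 87 88 87 87 86 85 86 87 86 87 87 87 86 86 86 86 86 87 88
 87 87 87 86]
63 [85 85 85 86 86 87 87 87 87 86 86 86 86 87 87 88 88 87 85 85 84 85 87 87
 87 87 86 86]
```

Call:
send_rows --series "0 -0.007 -0.016 0.7 0 2 0;0 -0.0148 -0.0317 1.5 0.5 4 0;0 -0.0148 -0.0317 1.5 0.9 6.2 0;0 -0.0148 -0.0317 1.5 0.9 6.2 0;0 -0.0148 -0.0317 1.5 0.9 6.2 0"

```text
clock: 11.18
position: [0.5148, 0.0754, 0.139]
tool_rot: [-2.705, 0.0, 0.375]
force: [0.2, -0.1, -2.9]
grip_width: 0.0129
```

Run:
```python
from plan import *
s=st()
grab('wrist','w10',(180,0,330,140),5,2);grab('scene','s10',(270,150,370,230),7,1.6)
```

```text
t 11.18 p [0.5148 0.0754 0.139 ] r [-2.705  0.     0.375] F [ 0.2 -0.1 -2.9] M [1.37 0.54 0.02] w 0.0129 q [-0.85  0.85  0.05  1.97  1.01  1.25 -1.25]
```

View pics/w10.png

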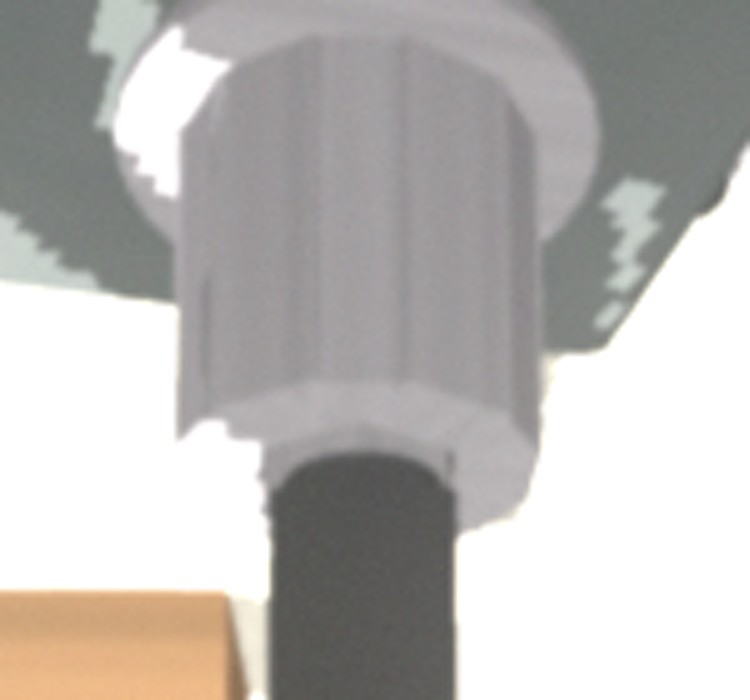

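View pics/s10.png

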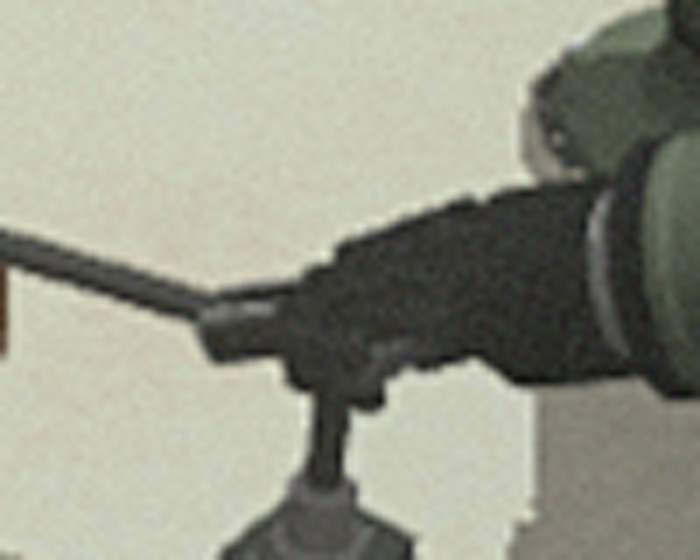

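Run:
```python
import cv2,numpy as np
for f in ('s9','s10'):
    im=cv2.GaussianBlur(cv2.imread(f'pics/{f}_raw.png'),(0,0),.5).mean(2)
    C=[]
    for v in range(207,222):
        r=im[v,300:335];lev=.5*(np.percentile(r,90)+r.min());i=16;a=b=15
        while r[a-1]<lev and a>1:a-=1
        while r[b+1]<lev and b<33:b+=1
        l=a-1+(r[a-1]-lev)/(r[a-1]-r[a]);q=b+(lev-r[b])/(r[b+1]-r[b]);C.append((v,round(300+(l+q)/2,2),round(q-l,2)))
    print(f,C)
im=cv2.imread('pics/w10_raw.png').mean(2)
for v in (80,84,88): print(v,im[v,208:224].astype(int),'|',im[v,280:300].astype(int))
for v in (105,115,120): print(v,im[v,226:242].astype(int),'|',im[v,264:278].astype(int))
```

```text
s9 [(207, np.float64(316.58), np.float64(5.74)), (208, np.float64(316.22), np.float64(5.34)), (209, np.float64(316.07), np.float64(5.3)), (210, np.float64(315.95), np.float64(5.31)), (211, np.float64(315.88), np.float64(5.39)), (212, np.float64(315.86), np.float64(5.36)), (213, np.float64(315.77), np.float64(5.3)), (214, np.float64(315.5), np.float64(5.2)), (215, np.float64(315.33), np.float64(5.2)), (216, np.float64(315.32), np.float64(5.3)), (217, np.float64(315.19), np.float64(5.61)), (218, np.float64(315.27), np.float64(7.7)), (219, np.float64(315.66), np.float64(9.67)), (220, np.float64(315.61), np.float64(10.15)), (221, np.float64(315.19), np.float64(10.84))]
s10 [(207, np.float64(319.42), np.float64(10.33)), (208, np.float64(319.03), np.float64(9.62)), (209, np.float64(316.88), np.float64(5.46)), (210, np.float64(316.82), np.float64(5.47)), (211, np.float64(316.67), np.float64(5.55)), (212, np.float64(316.45), np.float64(5.34)), (213, np.float64(316.33), np.float64(5.2)), (214, np.float64(316.16), np.float64(5.18)), (215, np.float64(315.97), np.float64(5.4)), (216, np.float64(
[... 403 characters left out ...]
1]
84 [192 190 189 190 188 179 140  98  83  83  89 102 115 121 122 121] | [ 91  88  81  75  73  73  73  80 106 147 176 186 188 188 188 189 190 190
 189 189]
88 [201 201 202 203 201 189 150 122 129 142 148 149 147 146 145 146] | [ 90  90  91  91  90  86  81  86 120 168 188 190 188 188 188 189 191 192
 191 191]
105 [155 155 152 149 149 151 143 109  70  48  44  44  43  41  42  42] | [ 44  44  43  43  44  45  50  68  86  93  98 101 116 139]
115 [189 188 187 186 186 186 174 126  70  46  44  42  42  43  42  43] | [ 45  46  45  45  46  47  66 119 168 187 190 190 190 191]
120 [103 114 115 117 119 124 119  88  57  45  42  44  43  43  42  43] | [ 44  45  46  47  46  48  68 121 174 193 198 197 197 196]
```

Call:
send_rows --series "0 0 0 -0.25 0 1 0;0 0 0 -0.25 0.4 2 0;0 0 0 -0.25 0.8 3 0;0 0 0 -0.25 1.2 3.9 0;0 0 0 -0.25 1.2 3.9 0"

```text
clock: 11.7
position: [0.5144, 0.0758, 0.1347]
tool_rot: [-2.705, 0.0, 0.375]
force: [0.2, -0.4, -2.2]
grip_width: 0.013
```

Run:
```python
from plan import *
s=st()
grab('wrist','w11',(180,0,330,140),5,2)
```

```text
t 11.70 p [0.5144 0.0758 0.1347] r [-2.705  0.     0.375] F [ 0.2 -0.4 -2.2] M [1.39 0.58 0.03] w 0.0130 q [-0.85  0.86  0.05  1.97  1.01  1.25 -1.26]
```

View pics/w11.png

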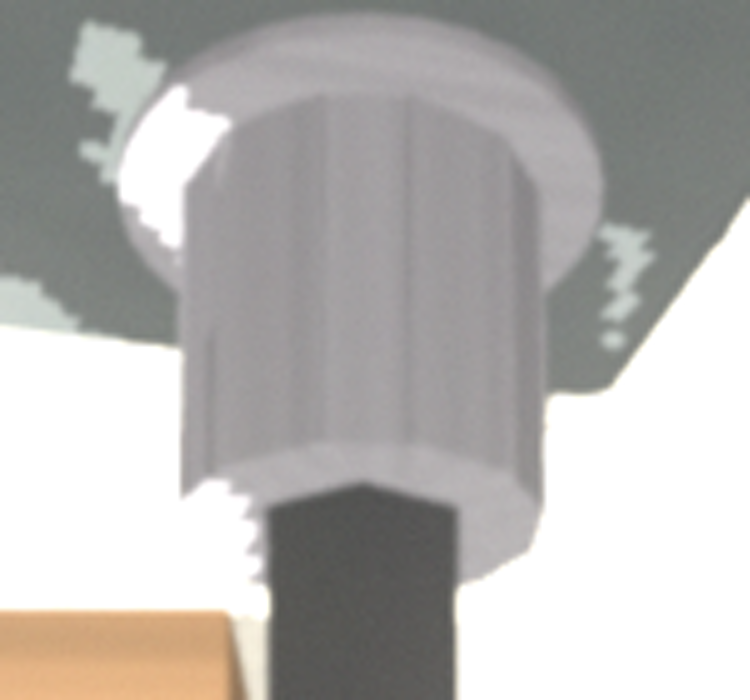

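Call:
send_rows --series "0 0 0 0 0.4 0.9 0;0 0 0 0 0.8 1.8 0;0 0 0 0 1.3 2.7 0;0 0 0 0 1.7 3.6 0;0 0 0 0 1.7 3.6 0"

```text
clock: 12.17
position: [0.5144, 0.0758, 0.1308]
tool_rot: [-2.705, 0.0, 0.375]
force: [-0.1, 0.4, -1.7]
grip_width: 0.0129
```

Run:
```python
from plan import *
s=st()
grab('wrist','w12',(180,0,330,140),5,2)
```

```text
t 12.17 p [0.5144 0.0758 0.1308] r [-2.705  0.     0.375] F [-0.1  0.4 -1.7] M [ 1.43  0.56 -0.02] w 0.0129 q [-0.85  0.86  0.05  1.97  1.01  1.25 -1.26]
```

View pics/w12.png

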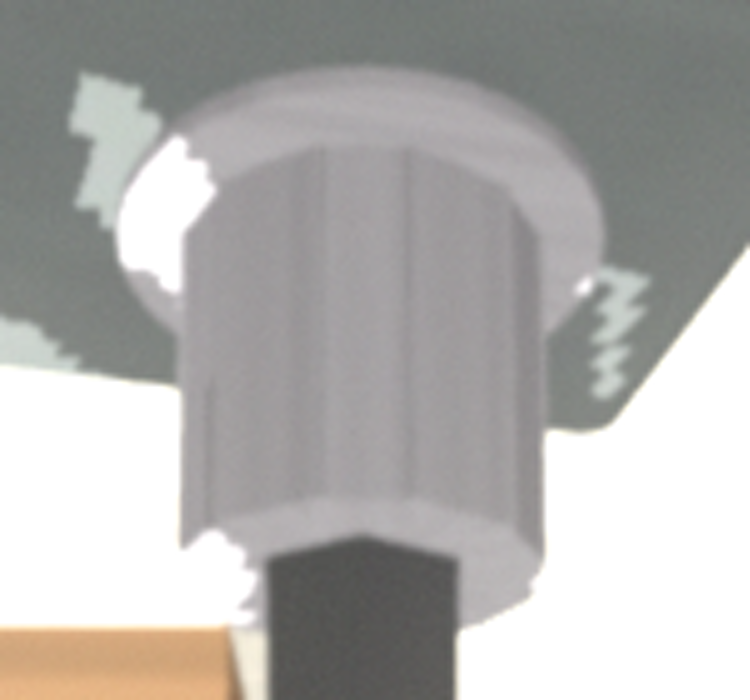

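Call:
send_rows --series "0 0 0 0 0.4 0.9 0;0 0 0 0 0.8 1.8 0;0 0 0 0 1.3 2.7 0;0 0 0 0 1.7 3.6 0;0 0 0 0 2.1 4.5 0;0 0 0 0 2.1 4.5 0"

```text
clock: 12.72
position: [0.5144, 0.0758, 0.1258]
tool_rot: [-2.705, 0.0, 0.375]
force: [-0.8, 0.1, -2.1]
grip_width: 0.0127
```

Run:
```python
from plan import *
s=st()
```

```text
t 12.72 p [0.5144 0.0758 0.1258] r [-2.705  0.     0.375] F [-0.8  0.1 -2.1] M [ 1.39  0.59 -0.03] w 0.0127 q [-0.85  0.87  0.05  1.97  1.01  1.24 -1.27]
```

No force: the hexagon is in. Continue down.

Call:
send_rows --series "0 0 0 0 0.6 1.3 0;0 0 0 0 1.2 2.6 0;0 0 0 0 1.8 3.9 0;0 0 0 0 2.4 5.2 0;0 0 0 0 3 6.5 0;0 0 0 0 3.6 7.7 0;0 0 0 0 3.6 7.7 0"

```text
clock: 13.3
position: [0.5144, 0.0757, 0.1172]
tool_rot: [-2.705, 0.0, 0.375]
force: [-0.6, -0.1, -3.0]
grip_width: 0.0127
```

Run:
```python
from plan import *
s=st()
grab('wrist','w13');grab('scene','s13',(270,150,370,230),7,1.6)
```

```text
t 13.30 p [0.5144 0.0757 0.1172] r [-2.705  0.     0.375] F [-0.6 -0.1 -3. ] M [ 1.42  0.58 -0.01] w 0.0127 q [-0.85  0.89  0.05  1.97  1.02  1.24 -1.28]
```

View pics/w13.png

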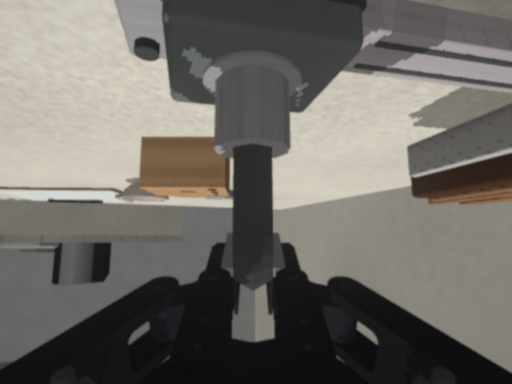

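View pics/s13.png

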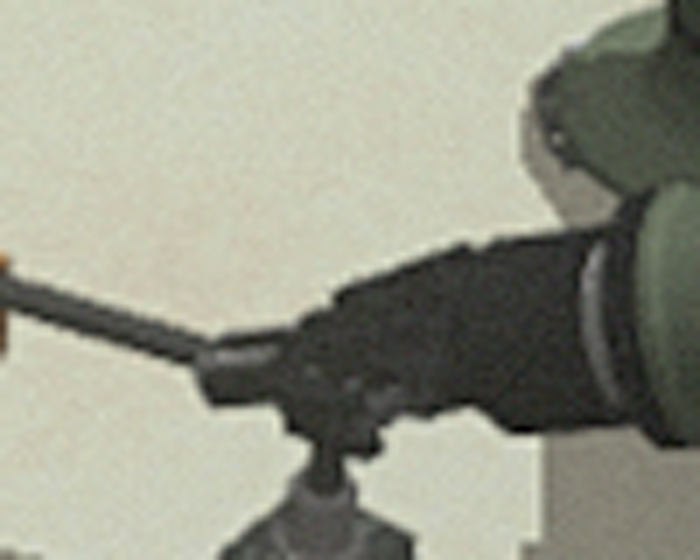

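Call:
send_rows --series "0 0 0 0 0.4 0.9 0;0 0 0 0 0.8 1.8 0;0 0 0 0 1.3 2.7 0;0 0 0 0 1.7 3.6 0;0 0 0 0 1.9 4.1 0;0 0 0 0 1.9 4.1 0"

```text
clock: 13.9
position: [0.5144, 0.0758, 0.1128]
tool_rot: [-2.705, 0.0, 0.375]
force: [-0.9, -0.2, -3.1]
grip_width: 0.0126
```

Call:
send_rows --series "0 0 0 0 0.2 0.45 0;0 0 0 0 0.4 0.9 0;0 0 0 0 0.4 0.9 0"

```text
clock: 14.15
position: [0.5144, 0.0758, 0.112]
tool_rot: [-2.705, 0.0, 0.375]
force: [0.2, -0.4, -2.6]
grip_width: 0.0123
```

Call:
send_rows --series "0 0 0 0 0.2 0.45 0;0 0 0 0 0.4 0.9 0;0 0 0 0 0.4 0.9 0"

```text
clock: 14.4
position: [0.5146, 0.0755, 0.1117]
tool_rot: [-2.707, -0.0, 0.375]
force: [-1.5, 0.0, 8.5]
grip_width: 0.0129
```

Call:
send_rows --series "0 0 0 0 0.2 0.45 0;0 0 0 0 0.4 0.9 0;0 0 0 0 0.4 0.9 0"

```text
clock: 14.65
position: [0.5148, 0.0753, 0.1114]
tool_rot: [-2.708, -0.001, 0.375]
force: [-2.6, 1.3, 17.1]
grip_width: 0.0131
```

Call:
send_rows --series "0 0 0 0 0.2 0.45 0;0 0 0 0 0.4 0.9 0;0 0 0 0 0.4 0.9 0"

```text
clock: 14.9
position: [0.5149, 0.0751, 0.1112]
tool_rot: [-2.709, -0.002, 0.374]
force: [-3.2, 1.8, 26.1]
grip_width: 0.0123
```

Call:
send_rows --series "0 0 0 0 -0.6 -1.3 0;0 0 0 0 -0.8 -1.8 0;0 0 0 0 -0.8 -1.8 0.3;0 0 0 0 -0.8 -1.8 1;0 0 0 0 -0.8 -1.8 1;0 0 0 0 -0.8 -1.8 1;0 0 0 0 -0.8 -1.8 1;0 0 0 0 -0.8 -1.8 1;0 0 0 0 -0.8 -1.8 1"

```text
clock: 15.65
position: [0.5144, 0.0758, 0.111]
tool_rot: [-2.705, 0.0, 0.375]
force: [-0.2, -0.7, -0.4]
grip_width: 0.0853
```

Run:
```python
from plan import *
s=st()
grab('wrist','w14');grab('scene','s14',(230,130,370,240),5,1.6)
```

```text
t 15.65 p [0.5144 0.0758 0.111 ] r [-2.705  0.     0.375] F [-0.2 -0.7 -0.4] M [ 0.89  0.32 -0.01] w 0.0853 q [-0.85  0.9   0.05  1.97  1.02  1.23 -1.29]
```

View pics/w14.png

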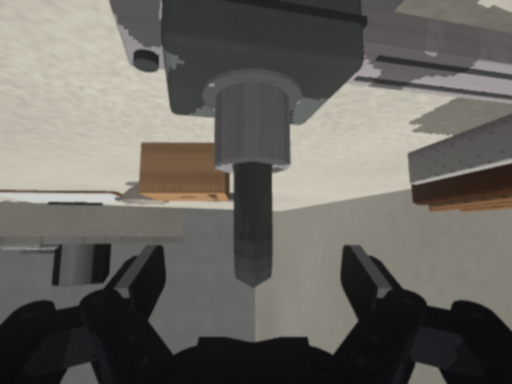

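View pics/s14.png

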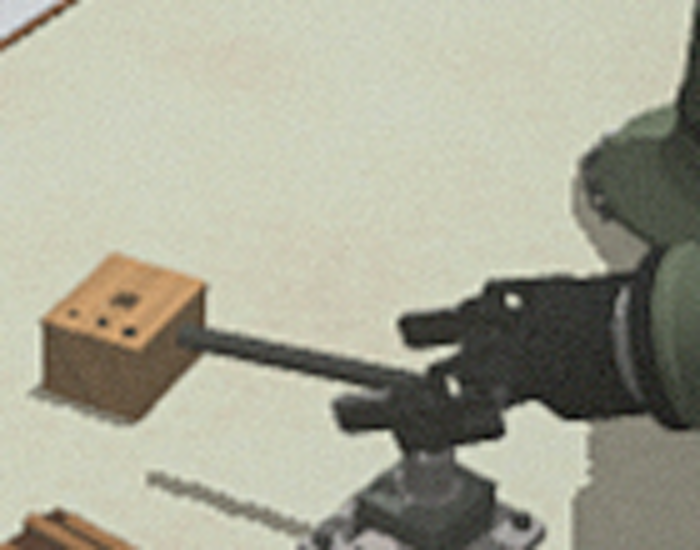

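Run:
```python
from plan import *
s=st();R0=rot(s['tool_rot']);y=R0.as_matrix()[:,1]
p1=s['position']-.09*y+[0,0,.10]
print('p1',p1,R0.inv().apply(p1-s['position'])*1000)
q1,o=sim(s['qpos'],s['position']-.09*y,R0,4);print(o[-1])
q1,o=sim(q1,p1,R0,4);print(o[-1])
phi=np.deg2rad(-68.5);M=np.array([.499,.115])
tg=np.array([*(M+.13*np.array([np.cos(phi),np.sin(phi)])),.20]);Rt=pose_down(21.5)
print(tg,(R0.inv()*Rt).as_rotvec(),R0.inv().apply(tg-p1)*1000)
q2,o=sim(q1,tg,Rt,12)
for l in o:print(*l)
for ph in (-90,-125):
    f=np.deg2rad(ph);q2,o=sim(q2,np.array([*(M+.13*np.array([np.cos(f),np.sin(f)])),.105]),pose_down(ph+90),6);print(o[-1])
```

```text
t 15.75 p [0.5144 0.0758 0.111 ] r [-2.705  0.     0.375] F [ 0.7 -0.1 -0.6] M [0.87 0.36 0.03] w 0.0852 q [-0.85  0.9   0.05  1.97  1.02  1.23 -1.29]
p1 [0.48451789 0.15166448 0.24904397] [-2.96139625e-03 -1.32262418e+02 -9.06305029e+01]
(np.float64(1.0), array([-0.94,  0.85,  0.  ,  1.89,  0.9 ,  1.37, -1.22]), np.float64(0.04), np.float64(0.0), array([0.485, 0.152, 0.149]))
(np.float64(1.0), array([-0.94,  0.67,  0.01,  1.89,  0.88,  1.48, -1.08]), np.float64(0.04), np.float64(0.0), array([0.485, 0.152, 0.249]))
[ 0.54664516 -0.00595428  0.2       ] [ 1.13445749e+00 -3.22368764e-05 -5.76059637e-05] [ 4.76138157e-02  1.74274258e+02 -2.71526109e+01]
0.08 [-0.89  0.62 -0.01  1.91  0.87  1.4  -1.04] 0.08 0.0 [0.49  0.139 0.245]
0.17 [-0.83  0.57 -0.02  1.93  0.85  1.32 -0.99] 0.08 0.0 [0.495 0.125 0.241]
0.25 [-0.77  0.53 -0.03  1.95  0.83  1.24 -0.93] 0.08 0.0 [0.5   0.112 0.237]
0.33 [-0.7   0.49 -0.03  1.96  0.79  1.16 -0.86] 0.08 0.0 [0.505 0.099 0.233]
0.42 [-0.63  0.45 -0.04  1.97  0.75  1.08 -0.78] 0.09 0.0 [0.51  0.086 0.229]
0.5 [-0.54  0.43 -0.05  1.97  0.7   1.01 -0.68] 0.1 0.0 [0.516 0.073 0.225]
0.58 [-0.45  0.41 -0.07  1.96  0.63  0.95 -0.56] 0.12 0.0 [0.521 0.06  0.22 ]
0.67 [-0.36  0.4  -0.09  1.95  0.54  0.89 -0.43] 0.13 0.0 [0.526 0.047 0.216]
0.75 [-0.25  0.4  -0.12  1.93  0.44  0.86 -0.29] 0.14 0.0 [0.531 0.033 0.212]
0.83 [-0.14  0.41 -0.16  1.91  0.34  0.84 -0.14] 0.15 0.0 [0.536 0.02  0.208]
0.92 [-0.03  0.43 -0.2   1.88  0.24  0.84  0.01] 0.15 0.0 [0.541 0.007 0.204]
1.0 [ 0.08  0.46 -0.24  1.84  0.14  0.86  0.15] 0.14 0.0 [ 0.547 -0.006  0.2  ]
(np.float64(1.0), array([ 0.  ,  0.53, -0.12,  2.03,  0.11,  0.58, -0.19]), np.float64(0.05), np.float64(0.0), array([ 0.499, -0.015,  0.105]))
(np.float64(1.0), array([-0.2 ,  0.45,  0.05,  2.22, -0.05,  0.47, -0.73]), np.float64(0.09), np.float64(0.0), array([0.424, 0.009, 0.105]))
```

Call:
send_rows --series "0 0 0 0 -15 0 1;0 0 0 0 -35 0 1;0 0 0 0 -60 0 1;0 0 0 0 -90 0 1;0 0 0 0 -105 -30 1;0 0 0 0 -119 -60 1;0 0 0 0 -132 -91 1;0.1 0 0 0 -120 -95 1;1.134 0 0 0 -100 -100 1;1.134 0 0 0 -80 -104 0.6;1.134 0 0 0 -60 -108 0.6;1.134 0 0 0 -40 -112 0.6;1.134 0 0 0 -20 -115 0.6;1.134 0 0 0 0 -118 0.6;1.134 0 0 0 20 -118 0.6;1.134 0 0 0 42 -118 0.6;1.134 0 0 0 42 -118 0.6;1.134 0 0 0 42 -118 0.6;1.134 0 0 0 42 -118 0.6;1.134 0 0 0 42 -118 0.6"

```text
clock: 17.42
position: [0.5465, -0.0059, 0.2004]
tool_rot: [-1.572, 0.0, 0.375]
force: [0.1, 0.8, -0.4]
grip_width: 0.0513
```

Run:
```python
from plan import *
s=st()
grab('wrist','w15');grab('top','t15',(160,140,290,250),6,1.6);grab('scene','s15',(230,130,370,240),5,1.6)
phi=np.deg2rad(-68.5);M=np.array([.499,.115])
tg=np.array([*(M+.13*np.array([np.cos(phi),np.sin(phi)])),.105]);pd(tg,pose_down(21.5))
```

```text
t 17.42 p [ 0.5465 -0.0059  0.2004] r [-1.572  0.     0.375] F [ 0.1  0.8 -0.4] M [ 0.09 -0.01  0.03] w 0.0513 q [ 0.07  0.45 -0.22  1.84  0.13  0.86  0.16]
d [ 0.0012  0.0031 -0.    ] [-0.4 95.5 -1.6]
```

View pics/w15.png

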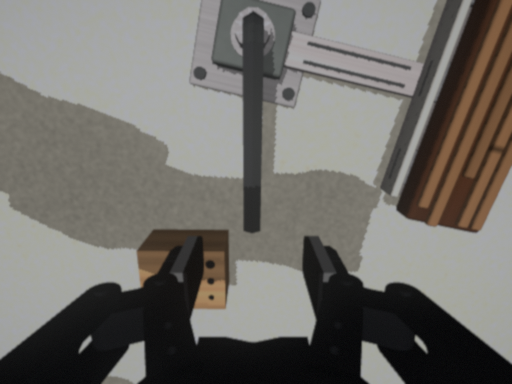

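View pics/s15.png

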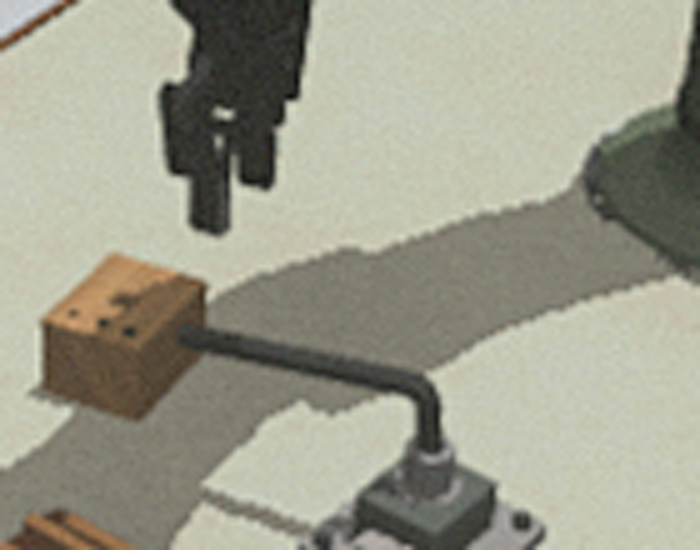

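Call:
send_rows --series "0 0 0 0 30 0 0.6;0 0 0 0 60 0 0.6;0 0 0 0 80 0 0.6;0 0 0 0 95 0 0.6;0 0 0 0 95 0 0.4;0 0 0 0 95 0 0.4;0 0 0 0 95 0 0.4"

```text
clock: 18.15
position: [0.5471, -0.0052, 0.1063]
tool_rot: [-1.572, -0.001, 0.377]
force: [0.2, -0.3, 0.3]
grip_width: 0.0341
```

Run:
```python
from plan import *
s=st()
grab('wrist','w16')
```

```text
t 18.15 p [ 0.5471 -0.0052  0.1063] r [-1.572e+00 -1.000e-03  3.770e-01] F [ 0.2 -0.3  0.3] M [-0.02 -0.01  0.02] w 0.0341 q [ 0.04  0.59 -0.2   1.91  0.18  0.66  0.11]
```

View pics/w16.png

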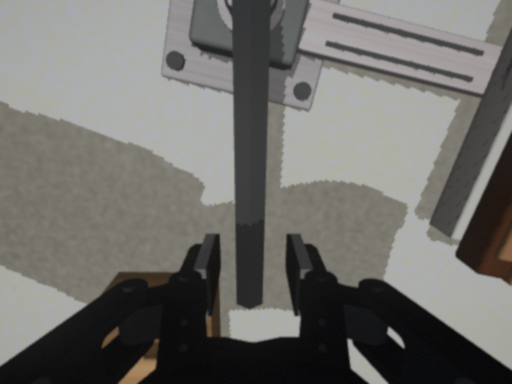

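Call:
send_rows --series "0 0 0 -5 0 0 0.4;0 0.03 0 -10 0 0 0.4;0 0.03 0 -13.9 0 0.4 0.4;0 0.06 0 -17.8 0 0.8 0.4;0 0.09 0 -21.6 0 1.4 0.4;0 0.12 0 -25.5 0 2.1 0.4;0 0.15 0 -29.3 0 3 0.4;0 0.15 0 -29.3 0 3 0.4"

```text
clock: 18.87
position: [0.5179, -0.0141, 0.1054]
tool_rot: [-1.571, -0.0, 0.222]
force: [2.4, -0.2, 2.2]
grip_width: 0.0343
```

Run:
```python
from plan import *
s=st();print('tool F',rot(s['tool_rot']).inv().apply(s['force']))
grab('wrist','w17')
```

```text
t 18.87 p [ 0.5179 -0.0141  0.1054] r [-1.571 -0.     0.222] F [ 2.4 -0.2  2.2] M [-0.01 -0.5   0.04] w 0.0343 q [ 0.03  0.56 -0.16  1.99  0.14  0.61 -0.  ]
tool F [ 2.33535478 -2.15290282 -0.74356707]
```

View pics/w17.png

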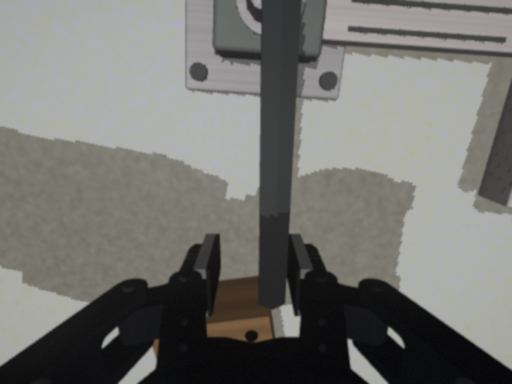

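Call:
send_rows --series "0 0.03 0 -3.9 0 0.4 0.4;0 0.06 0 -7.8 0 0.8 0.4;0 0.1 0 -12.9 0 1.7 0.4;0 0.13 0 -16.8 0 2.4 0.4;0 0.16 0 -20.6 0 3.2 0.4;0 0.2 0 -25.6 0 4.6 0.4;0 0.2 0 -25.6 0 4.6 0.4"

```text
clock: 19.5
position: [0.4929, -0.015, 0.1057]
tool_rot: [-1.571, -0.003, 0.021]
force: [9.1, 0.2, 2.5]
grip_width: 0.0341
```

Run:
```python
from plan import *
s=st();print('tool F',rot(s['tool_rot']).inv().apply(s['force']))
grab('wrist','w18');grab('scene','s18',(230,130,370,240),5,1.6)
```

```text
t 19.50 p [ 0.4929 -0.015   0.1057] r [-1.571 -0.003  0.021] F [9.1 0.2 2.5] M [ 0.01 -1.97  0.06] w 0.0341 q [-0.01  0.52 -0.1   2.05  0.1   0.57 -0.16]
tool F [ 9.10523439 -2.45473705 -0.01631037]
```

View pics/w18.png

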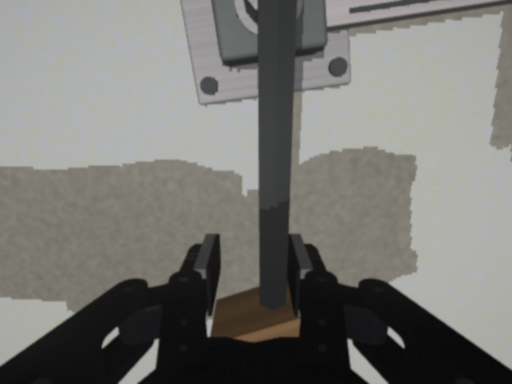

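View pics/s18.png

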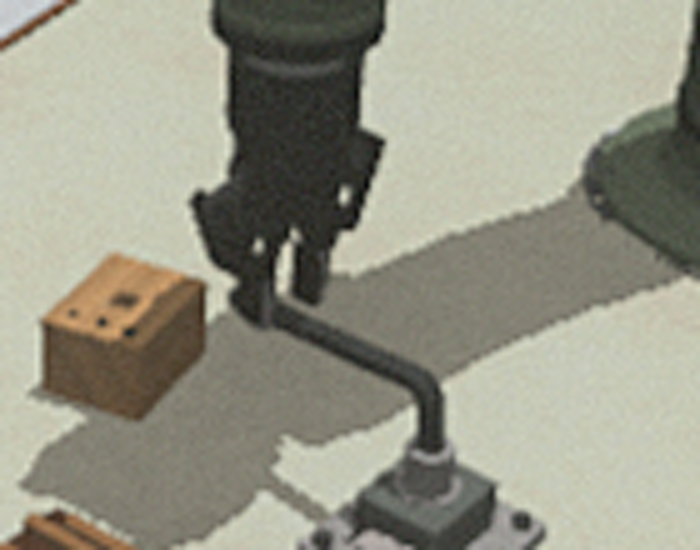

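Call:
send_rows --series "0 0.03 0 -3.9 0 0.4 0.4;0 0.06 0 -7.8 0 0.8 0.4;0 0.1 0 -12.9 0 1.7 0.4;0 0.13 0 -16.8 0 2.4 0.4;0 0.16 0 -20.6 0 3.2 0.4;0 0.2 0 -25.6 0 4.6 0.4;0 0.2 0 -25.6 0 4.6 0.4"

```text
clock: 20.18
position: [0.4672, -0.0112, 0.1057]
tool_rot: [-1.571, -0.003, -0.179]
force: [8.9, -2.0, 3.6]
grip_width: 0.0339
```

Run:
```python
from plan import *
s=st();print('tool F',rot(s['tool_rot']).inv().apply(s['force']))
grab('wrist','w19')
```

```text
t 20.18 p [ 0.4672 -0.0112  0.1057] r [-1.571 -0.003 -0.179] F [ 8.9 -2.   3.6] M [-0.52 -1.9   0.08] w 0.0339 q [-0.07  0.49 -0.05  2.12  0.05  0.53 -0.33]
tool F [ 9.16119795 -3.568158   -0.40709479]
```

View pics/w19.png

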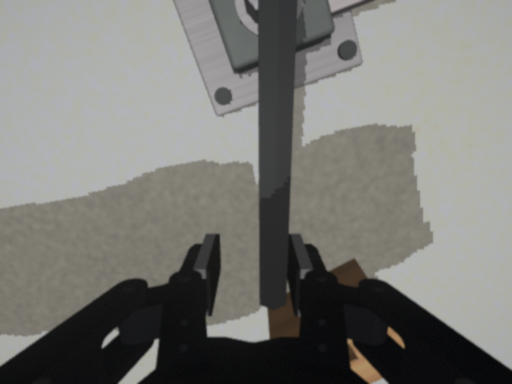

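Call:
send_rows --series "0 0.03 0 -3.9 0 0.4 0.4;0 0.06 0 -7.8 0 0.8 0.4;0 0.09 0 -11.6 0 1.4 0.4;0 0.12 0 -15.5 0 2.1 0.4;0 0.12 0 -15.5 0 2.1 0.4"

```text
clock: 20.65
position: [0.4523, -0.0065, 0.1056]
tool_rot: [-1.57, -0.003, -0.299]
force: [8.1, -2.7, 4.2]
grip_width: 0.0339
```

Call:
send_rows --series "0 0.025 0 -3.2 0 0.3 0.4;0 0.05 0 -6.5 0 0.7 0.4;0 0.05 0 -6.5 0 0.7 0.4"

```text
clock: 20.9
position: [0.4464, -0.0041, 0.1056]
tool_rot: [-1.57, -0.003, -0.348]
force: [7.9, -3.2, 3.7]
grip_width: 0.0341
```

Call:
send_rows --series "0 0.01 0 -1.3 0 0.1 0.4;0 0.02 0 -2.6 0 0.2 0.4;0 0.02 0 -2.6 0 0.2 0.4"

```text
clock: 21.15
position: [0.4443, -0.0031, 0.1056]
tool_rot: [-1.57, -0.003, -0.367]
force: [8.6, -2.7, 3.5]
grip_width: 0.034
```

Call:
send_rows --series "0 0.01 0 -1.3 0 0.1 0.4;0 0.02 0 -2.6 0 0.2 0.4;0 0.02 0 -2.6 0 0.2 0.4"

```text
clock: 21.4
position: [0.4419, -0.002, 0.1056]
tool_rot: [-1.57, -0.003, -0.387]
force: [7.6, -3.7, 2.6]
grip_width: 0.0344
```

Call:
send_rows --series "0 0.01 0 -1.3 0 0.1 0.4;0 0.02 0 -2.6 0 0.2 0.4;0 0.02 0 -2.6 0 0.2 0.4"

```text
clock: 21.65
position: [0.4396, -0.0008, 0.1056]
tool_rot: [-1.57, -0.003, -0.408]
force: [8.1, -3.4, 2.7]
grip_width: 0.034
```

Call:
send_rows --series "0 0.01 0 -1.3 0 0.1 0.4;0 0.02 0 -2.6 0 0.2 0.4;0 0.02 0 -2.6 0 0.2 0.4"

```text
clock: 21.9
position: [0.4373, 0.0004, 0.1056]
tool_rot: [-1.57, -0.003, -0.428]
force: [8.7, -3.6, 2.5]
grip_width: 0.034
```

Call:
send_rows --series "0 0.01 0 -1.3 0 0.1 0.4;0 0.02 0 -2.6 0 0.2 0.4;0 0.02 0 -2.6 0 0.2 0.4"

```text
clock: 22.15
position: [0.435, 0.0017, 0.1056]
tool_rot: [-1.57, -0.003, -0.447]
force: [8.2, -3.2, 2.6]
grip_width: 0.0342
```

Call:
send_rows --series "0 0.01 0 -1.3 0 0.1 0.4;0 0.02 0 -2.6 0 0.2 0.4;0 0.02 0 -2.6 0 0.2 0.4"

```text
clock: 22.4
position: [0.4327, 0.003, 0.1056]
tool_rot: [-1.57, -0.003, -0.467]
force: [8.1, -3.4, 2.9]
grip_width: 0.0339
```

Call:
send_rows --series "0 0.01 0 -1.3 0 0.1 0.4;0 0.02 0 -2.6 0 0.2 0.4;0 0.02 0 -2.6 0 0.2 0.4"

```text
clock: 22.65
position: [0.4305, 0.0043, 0.1056]
tool_rot: [-1.57, -0.003, -0.487]
force: [8.1, -3.2, 3.1]
grip_width: 0.0342
```

Call:
send_rows --series "0 0.01 0 -1.3 0 0.1 0.4;0 0.02 0 -2.6 0 0.2 0.4;0 0.02 0 -2.6 0 0.2 0.4"

```text
clock: 22.9
position: [0.4283, 0.0057, 0.1056]
tool_rot: [-1.57, -0.003, -0.508]
force: [8.4, -3.0, 2.7]
grip_width: 0.0342
```

Run:
```python
from plan import *
s=st();print('tool F',rot(s['tool_rot']).inv().apply(s['force']))
grab('wrist','w20');grab('scene','s20',(230,130,370,240),5,1.6)
```

```text
t 22.90 p [0.4283 0.0057 0.1056] r [-1.57  -0.003 -0.508] F [ 8.4 -3.   2.7] M [-0.73 -1.87  0.11] w 0.0342 q [-0.19  0.45  0.04  2.22 -0.04  0.47 -0.62]
tool F [ 8.75270408 -2.65500535  1.48814258]
```

View pics/w20.png

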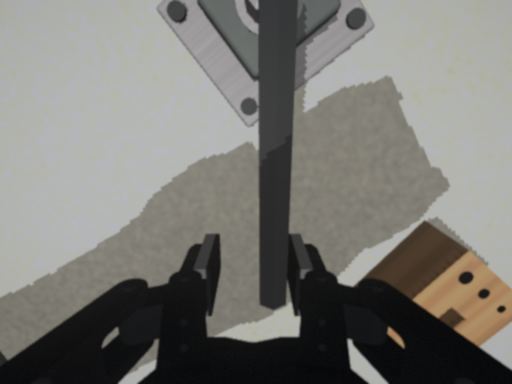

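View pics/s20.png

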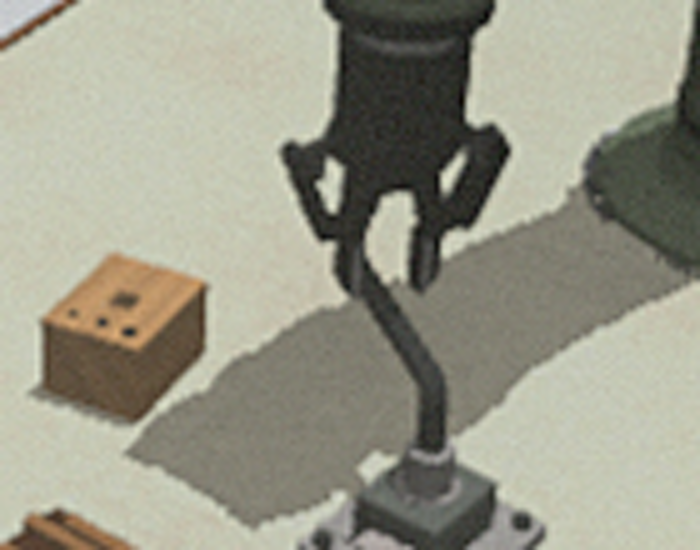

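Call:
send_rows --series "0 0.01 0 -1.3 0 0.1 0.4;0 0.02 0 -2.6 0 0.2 0.4;0 0.02 0 -2.6 0 0.2 0.4"

```text
clock: 23.25
position: [0.4261, 0.0072, 0.1056]
tool_rot: [-1.57, -0.003, -0.527]
force: [8.5, -3.9, 1.9]
grip_width: 0.0343
```

Call:
send_rows --series "0 0.01 0 -1.3 0 0.1 0.4;0 0.02 0 -2.6 0 0.2 0.4;0 0.02 0 -2.6 0 0.2 0.4"

```text
clock: 23.5
position: [0.4241, 0.0086, 0.1056]
tool_rot: [-1.57, -0.003, -0.547]
force: [8.8, -4.1, 2.5]
grip_width: 0.0342
```

Call:
send_rows --series "0 0.01 0 -1.3 0 0.1 0.4;0 0.02 0 -2.6 0 0.2 0.4;0 0.02 0 -2.6 0 0.2 0.4"

```text
clock: 23.75
position: [0.4222, 0.01, 0.1057]
tool_rot: [-1.569, -0.003, -0.568]
force: [9.7, -5.0, 2.3]
grip_width: 0.0343
```

Call:
send_rows --series "0 0.01 0 -1.3 0 0.1 0.4;0 0.02 0 -2.6 0 0.2 0.4;0 0.02 0 -2.6 0 0.2 0.4"

```text
clock: 24.0
position: [0.4204, 0.0115, 0.1057]
tool_rot: [-1.569, -0.004, -0.588]
force: [11.0, -5.7, 3.1]
grip_width: 0.034
```

Run:
```python
from plan import *
s=st();print('tool F',rot(s['tool_rot']).inv().apply(s['force']))
p=s['position'][:2]-np.array([.499,.115]);print('rel M r',np.linalg.norm(p),'az',np.rad2deg(np.arctan2(p[1],p[0])))
```

```text
t 24.00 p [0.4204 0.0115 0.1057] r [-1.569 -0.004 -0.588] F [11.  -5.7  3.1] M [-1.3  -2.44  0.07] w 0.0340 q [-0.22  0.44  0.07  2.24 -0.06  0.46 -0.69]
tool F [12.2660226  -3.0869231   1.38019678]
rel M r 0.12997857200018734 az -127.2107603400368
```

Call:
send_rows --series "0 0.01 0 -1.3 0 0.1 0.4;0 0.02 0 -2.6 0 0.2 0.4;0 0.02 0 -2.6 0 0.2 0.4"

```text
clock: 24.25
position: [0.4186, 0.013, 0.1058]
tool_rot: [-1.569, -0.004, -0.608]
force: [12.0, -6.9, 3.4]
grip_width: 0.0341
```

Call:
send_rows --series "0 0.01 0 -1.3 0 0.1 0.4;0 0.02 0 -2.6 0 0.2 0.4;0 0.02 0 -2.6 0 0.2 0.4"

```text
clock: 24.5
position: [0.4169, 0.0145, 0.1059]
tool_rot: [-1.568, -0.005, -0.628]
force: [13.4, -8.7, 3.3]
grip_width: 0.0344
```

Run:
```python
from plan import *
s=st();print('tool F',rot(s['tool_rot']).inv().apply(s['force']))
p=s['position'][:2]-np.array([.499,.115]);print('rel M r',np.linalg.norm(p),'az',np.rad2deg(np.arctan2(p[1],p[0])))
grab('wrist','w21')
```

```text
t 24.50 p [0.4169 0.0145 0.1059] r [-1.568 -0.005 -0.628] F [13.4 -8.7  3.3] M [-1.96 -2.98  0.11] w 0.0344 q [-0.24  0.44  0.08  2.25 -0.07  0.45 -0.73]
tool F [15.97352963 -3.23479419  0.81507396]
rel M r 0.12982256757038205 az -129.2527533705612
```

View pics/w21.png

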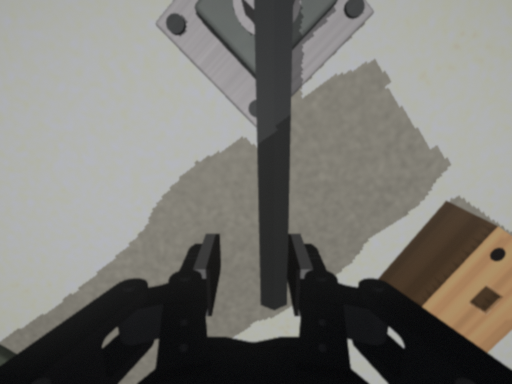

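Call:
send_rows --series "0 0.01 0 -1.3 0 0.1 0.4;0 0.02 0 -2.6 0 0.2 0.4;0 0.02 0 -2.6 0 0.2 0.4"

```text
clock: 24.8
position: [0.4151, 0.016, 0.1059]
tool_rot: [-1.568, -0.005, -0.648]
force: [15.3, -11.5, 3.7]
grip_width: 0.0342
```

Call:
send_rows --series "0 0.01 0 -1.3 0 0.1 0.4;0 0.02 0 -2.3 0 0.2 0.4;0 0.02 0 -2.3 0 0.2 0.4"

```text
clock: 25.05
position: [0.4137, 0.0174, 0.106]
tool_rot: [-1.568, -0.005, -0.668]
force: [15.8, -11.5, 3.9]
grip_width: 0.0345
```

Run:
```python
from plan import *
s=st();print('tool F',rot(s['tool_rot']).inv().apply(s['force']))
```

```text
t 25.05 p [0.4137 0.0174 0.106 ] r [-1.568 -0.005 -0.668] F [ 15.8 -11.5   3.9] M [-2.66 -3.53  0.15] w 0.0345 q [-0.26  0.44  0.09  2.26 -0.08  0.44 -0.77]
tool F [19.54229318 -3.80451816  0.83369195]
```

Call:
send_rows --series "0 0 0 -0.2 0 0 0.4;0 0 0 -0.3 0 0 0.4;0 0 0 -0.3 0 0 0.4;0 0 0 -0.3 0 0 0.4;0 0 0 -0.3 0 0 0.4;0 0 0 -0.3 0 0 0.4;0 0 0 -0.3 0 0 0.4;0 0 0 -0.3 0 0 0.4;0 0 0 -0.3 0 0 0.4;0 0 0 -0.3 0 0 0.4;0 0 0 -0.3 0 0 0.4;0 0 0 -0.3 0 0 0.4"

```text
clock: 26.05
position: [0.4135, 0.0175, 0.106]
tool_rot: [-1.568, -0.006, -0.668]
force: [17.0, -12.6, 3.4]
grip_width: 0.0341
```

Run:
```python
from plan import *
s=st();print('tool F',rot(s['tool_rot']).inv().apply(s['force']))
grab('wrist','w22');grab('top','t22',(160,140,290,250),6,1.6)
```

```text
t 26.05 p [0.4135 0.0175 0.106 ] r [-1.568 -0.006 -0.668] F [ 17.  -12.6   3.4] M [-2.67 -3.61  0.14] w 0.0341 q [-0.26  0.44  0.09  2.26 -0.08  0.44 -0.77]
tool F [21.17575977 -3.28692032  0.69546297]
```

View pics/w22.png

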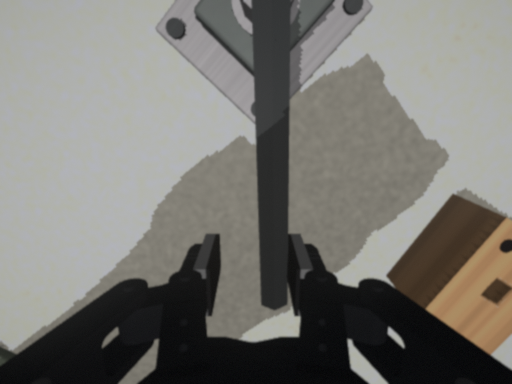

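Call:
send_rows --series "0 -0.01 0 1.3 0 0 0.4;0 -0.02 0 2.6 0 0 0.4;0 -0.03 0 3.9 0 0 0.4;0 -0.04 0 5.2 0 0 0.4;0 -0.05 0 6.5 0 0 0.4;0 -0.06 0 7.8 0 0 0.4;0 -0.07 0 9.1 0 0 0.4;0 -0.08 0 10.4 0 0 0.4;0 -0.09 0 11.7 0 0 0.4;0 -0.1 0 13 0 0 0.4;0 -0.1 0 13 0 0 0.4"

```text
clock: 27.07
position: [0.4222, 0.01, 0.1056]
tool_rot: [-1.57, -0.003, -0.566]
force: [8.4, -2.7, 3.3]
grip_width: 0.034
```

Run:
```python
from plan import *
s=st();print('tool F',rot(s['tool_rot']).inv().apply(s['force']))
grab('wrist','w23')
```

```text
t 27.07 p [0.4222 0.01   0.1056] r [-1.57  -0.003 -0.566] F [ 8.4 -2.7  3.3] M [-0.89 -1.8   0.08] w 0.0340 q [-0.21  0.45  0.06  2.23 -0.06  0.46 -0.67]
tool F [ 8.52522457 -3.23958818  2.20124656]
```

View pics/w23.png

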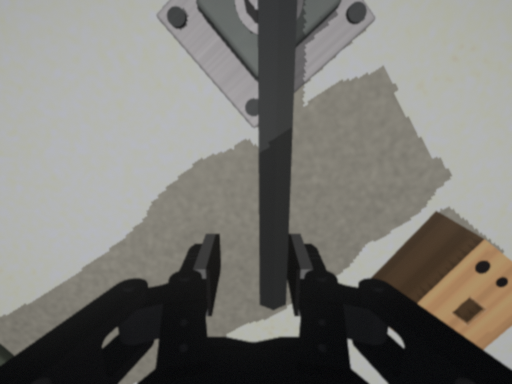

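Call:
send_rows --series "0 -0.01 0 1.3 0 0 0.4;0 -0.02 0 2.6 0 0 0.4;0 -0.03 0 3.9 0 0 0.4;0 -0.04 0 5.2 0 0 0.4;0 -0.05 0 6.5 0 0 0.4;0 -0.06 0 7.8 0 0 0.4;0 -0.07 0 9.1 0 0 0.4;0 -0.08 0 10.4 0 0 0.4;0 -0.09 0 11.7 0 0 0.4;0 -0.1 0 13 0 0 0.4;0 -0.1 0 13 0 0 0.4"

```text
clock: 28.03
position: [0.432, 0.0035, 0.1051]
tool_rot: [-1.571, -0.0, -0.464]
force: [1.4, -0.7, 1.2]
grip_width: 0.0342
```

Run:
```python
from plan import *
s=st();print('tool F',rot(s['tool_rot']).inv().apply(s['force']))
grab('wrist','w24')
```

```text
t 28.03 p [0.432  0.0035 0.1051] r [-1.571 -0.    -0.464] F [ 1.4 -0.7  1.2] M [-0.17 -0.39 -0.03] w 0.0342 q [-0.17  0.46  0.03  2.21 -0.03  0.48 -0.58]
tool F [ 1.59253162 -1.19097728  0.01557067]
```

View pics/w24.png

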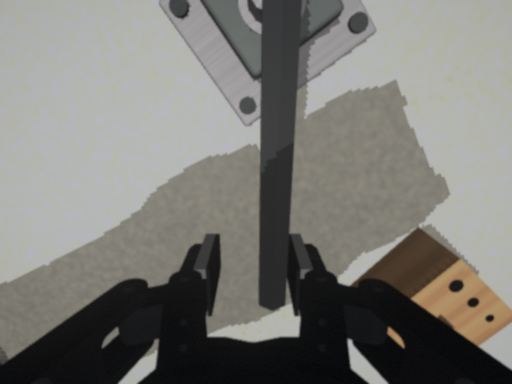

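Call:
send_rows --series "0 -0.01 0 2 0 0 0.4;0 -0.02 0 4 0 0 0.4;0 -0.03 0 7 0 0 0.4;0 -0.04 0 10 0 0 0.4;0 -0.04 0 12 0 0 0.5;0 -0.04 0 12 0 0 0.6;0 -0.04 0 12 0 0 0.6"

```text
clock: 28.67
position: [0.4426, -0.0019, 0.1051]
tool_rot: [-1.571, -0.0, -0.425]
force: [-0.2, 0.1, -0.1]
grip_width: 0.0513
```

Run:
```python
from plan import *
s=st();print('tool F',rot(s['tool_rot']).inv().apply(s['force']))
grab('wrist','w25')
```

```text
t 28.67 p [ 0.4426 -0.0019  0.1051] r [-1.571 -0.    -0.425] F [-0.2  0.1 -0.1] M [ 0.04 -0.01  0.03] w 0.0513 q [-0.15  0.47  0.02  2.18 -0.02  0.49 -0.54]
tool F [-0.21046165  0.06135694 -0.02119549]
```

View pics/w25.png

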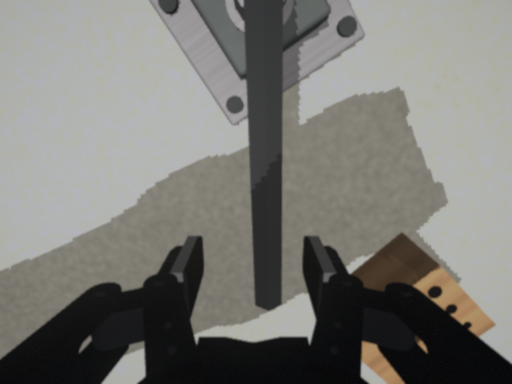

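Call:
send_rows --series "0 0 0 0 -20 0 0.6;0 0 0 0 -50 0 0.6;0 0 0 0 -90 0 0.6;0 0 0 0 -120 0 0.6;0 0 0 0 -120 0 0.6;0 0 0 0 -120 0 0.6"

```text
clock: 29.22
position: [0.4432, -0.0016, 0.2266]
tool_rot: [-1.569, -0.003, -0.425]
force: [-0.3, 0.5, -0.7]
grip_width: 0.0512
```

Run:
```python
from plan import *
s=st()
grab('wrist','w26');grab('scene','s26',(210,130,370,250),5,1.6);grab('top','t26',(110,125,410,245),2.6,1.6)
```

```text
t 29.22 p [ 0.4432 -0.0016  0.2266] r [-1.569 -0.003 -0.425] F [-0.3  0.5 -0.7] M [0.02 0.   0.06] w 0.0512 q [-0.16  0.25  0.04  2.08 -0.01  0.81 -0.54]
```

View pics/w26.png

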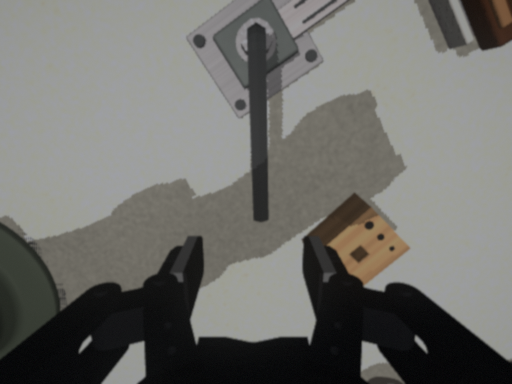

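View pics/s26.png

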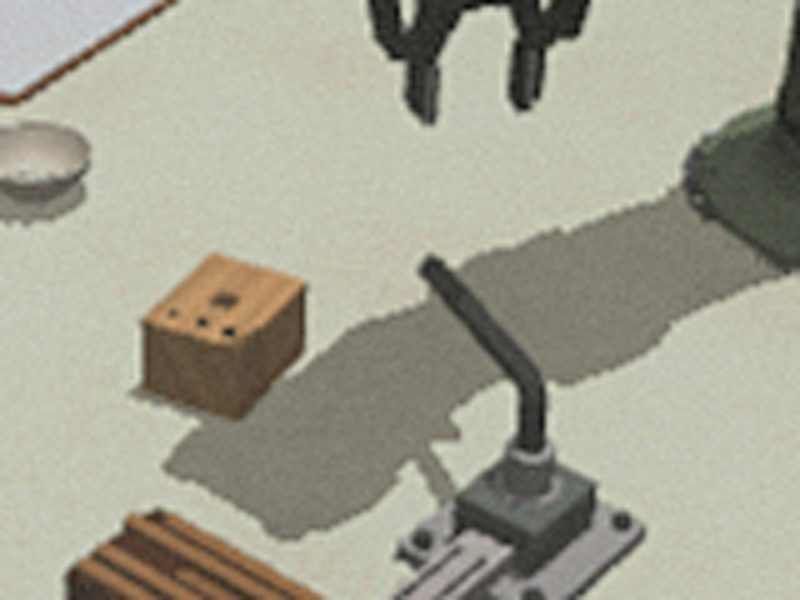

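View pics/t26.png

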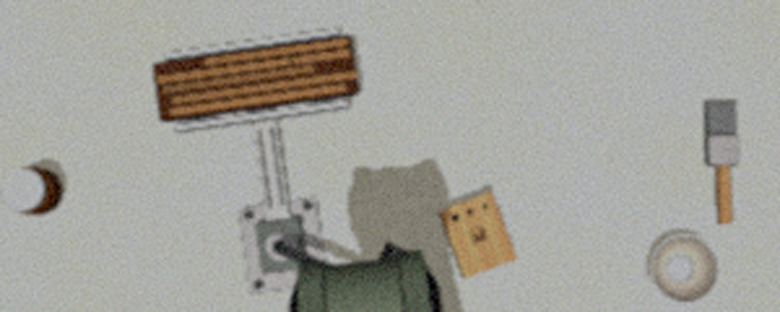

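Run:
```python
from workcell import bot
print(bot.job_done())
```

```text
the job is handed in; nothing more can be done
None
```

The clamp screw is tightened against its stop and the job is handed in, at about 29 s of the 72 s allowed. The key is left seated in the screw and the gripper is clear of it.

- **Seating:** I pulled the key from the holder, flipped it, and lowered the short arm into the socket. It met no resistance until it bottomed about 26–27 mm down. I let go there after pressing down with about 25 N.
- **Turning:** I pushed the long arm clockwise at 130 mm from the axis. The push stayed near 9 N while the screw turned, then rose steadily.
- **Nip:** I held about 19.5–21 N for one second (roughly 2.6 N m), then unloaded slowly. The arm sprang back about 0.2 rad.

**Last checks:** the pictures show the key standing seated, and the tool force reads close to zero. The timber, jar, dish and brush look undisturbed.

**What disagreed:**
- The two ways of judging the key's position along the long arm before insertion differed by 2–3 mm. It went in without force anyway.
- I did not measure the screw's angle directly. That it reached the stop is inferred from the rising force and the angle swept.

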